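# Load the glass display case

## Task

First push the glass sash of the display case up by the ledge along its lower edge and leave it with the underside of that ledge level with the top of the brass collar on the case's post. Then stand the two square black wooden blocks upright in the two pockets of the tray, one in each, and finally slide the tray into the case until it is fully home against its stop, with the sash still at the mark. Leave the other things on the table where they are.

Things in the scene. Friction and masses are not known exactly. Their poses are not given: they have to be found in the camera images.
- case: Fixed glass display case, dark wood frame, 272 mm wide, 318 mm high, open below the sash. Origin on the table, mid-width, in the sash's front plane; x points into the case (away from the robot), y to its left, z up. Front posts at y = +-123 mm. Two rails on the table, 12 mm high, inner faces at y = +-70.5 mm, x = -230 to +100 mm, guide the tray. Stop for the tray's far edge at x = +80 mm.
- sash (a joint): Height of the sliding glass sash above its lowest position, m, 0 to 0.125, growing upward. Sash 218 mm wide, 132 mm high, hung on spring balances: about 3 N up or down moves it and it stays where it is left. At 0 the underside of its ledge is 60 mm above the table.
- sash_edge (a point): Point on the sash: near lower edge of its ledge, mid-width, on the underside. The ledge is a dark wood strip along the sash's lower edge, 218 mm wide, 12 mm thick, standing 35 mm out from the sash's front face towards the robot; push up under it. Axes as the case's.
- collar: Brass collar, 14 mm high, fixed round the case's right (-y) front post: the height mark. Origin at the level of its top face, on the post's axis. The mark is that top face.
- tray: Loose light-wood tray, 0.5 kg, between the rails, 155 mm long (x), 135 mm wide. Origin on its underside midway between the pockets; x = direction into the case. Pocket walls 30 mm high. Far edge at x = +35 mm; at x = -120 to -110 mm stands a push board across the near end, 110 mm wide, 58 mm high. Loaded, it slides with 4 to 10 N. Home: far edge on the stop, origin at 45 mm in the case's x.
- tray_front (a point): Point on the tray: middle of the push board's near face, 35 mm above the table (board top 23 mm above this point).
- pocket_l (a point): Centre of the floor of the tray's left (+y) pocket, 6 mm above the tray's underside; the pocket is 60 mm (x) by 60 mm (y) inside, walls 24 mm above this floor and 5 mm thick. Pocket centres are 65 mm apart. Axes as the tray's.
- pocket_r (a point): The same for the right (-y) pocket.
- plinth_a: Square black charred-wood block with a square 50 x 50 mm base, 75 mm high, about 0.14 kg; origin at the centre of its underside, z up, x and y square to its side faces. The two are identical; either may go into either pocket.
- plinth_b: The other: square black charred-wood block with a square 50 x 50 mm base, 75 mm high, about 0.14 kg; origin at the centre of its underside, z up, x and y square to its side faces. The two are identical; either may go into either pocket.
- round_plinth: Bystander: round black wooden plinth, 64 mm across, 60 mm high, origin at the centre of its underside. Not to be moved.
- jar: Bystander: glass jar with a steel lid, 60 mm across, 85 mm high, origin at the centre of its underside. Not to be moved.
- brush: Bystander: brush about 190 mm long, lying at the left. Not to be moved.
- tweezers: Bystander: steel tweezers 140 mm long, lying at the right. Not to be moved.
- spool: Bystander: wooden spool, 56 mm across, 60 mm high, at the left. Not to be moved.
Things that resemble listed ones, but are neither listed nor needed, are in the scene too. What is shaped like the plinth_b but green is not meant.

How it is judged:
On the way, in this order (a step that is already met when the one before it is completed fails the run):
1. the sash ledge's underside is level with the collar's top (within 10 mm) and no longer pushed (z of sash_edge in the frame of collar between -0.01 and 0.01 m and contact force between sash and anything else below 0.2 N), for 0.2 s.
2. one square block stands in each pocket, let go ((((horizontal distance between plinth_a and pocket_l below 0.011 m and z of plinth_a in the frame of pocket_l between -0.004 and 0.005 m and angle between plinth_a's own z axis and vertical below 0.1 rad) and (horizontal distance between plinth_b and pocket_r below 0.011 m and z of plinth_b in the frame of pocket_r between -0.004 and 0.005 m and angle between plinth_b's own z axis and vertical below 0.1 rad)) or ((horizontal distance between plinth_a and pocket_r below 0.011 m and z of plinth_a in the frame of pocket_r between -0.004 and 0.005 m and angle between plinth_a's own z axis and vertical below 0.1 rad) and (horizontal distance between plinth_b and pocket_l below 0.011 m and z of plinth_b in the frame of pocket_l between -0.004 and 0.005 m and angle between plinth_b's own z axis and vertical below 0.1 rad))) and contact force between each of plinth_a, plinth_b and the fingers below 0.2 N), for 0.2 s.
3. the tray is home against its stop (within 8 mm) (x of tray in the frame of case between 0.037 and 0.05 m), for 0.2 s.
At the end, for the whole second after the job is handed in: The ledge's underside is within 10 mm of the height of the collar's top; one square block stands upright (within 0.1 rad) on the floor of each pocket, its centre within 11 mm of the pocket's; the tray's far edge is within 8 mm of the stop; tray and blocks are at rest (all of step 3 and z of sash_edge in the frame of collar between -0.01 and 0.01 m and (((horizontal distance between plinth_a and pocket_l below 0.011 m and z of plinth_a in the frame of pocket_l between -0.004 and 0.005 m and angle between plinth_a's own z axis and vertical below 0.1 rad) and (horizontal distance between plinth_b and pocket_r below 0.011 m and z of plinth_b in the frame of pocket_r between -0.004 and 0.005 m and angle between plinth_b's own z axis and vertical below 0.1 rad)) or ((horizontal distance between plinth_a and pocket_r below 0.011 m and z of plinth_a in the frame of pocket_r between -0.004 and 0.005 m and angle between plinth_a's own z axis and vertical below 0.1 rad) and (horizontal distance between plinth_b and pocket_l below 0.011 m and z of plinth_b in the frame of pocket_l between -0.004 and 0.005 m and angle between plinth_b's own z axis and vertical below 0.1 rad))) and linear speed of each of tray, plinth_a, plinth_b below 0.02 m/s); the robot touches nothing.
It fails at once if a bystander is moved by more than 40 mm (distance of any of round_plinth, jar, brush, tweezers, spool from where it was at the start of the episode above 0.04 m).
It also fails if it takes over 72 s, if anything falls off the work surface, if the arm or the gripper's body presses on something with over 40 N, if the wrist force passes 120 N, or if a joint passes its speed limit or range.

## Robot

A 7-joint arm with a two-finger parallel gripper is mounted at the origin on the work surface. World frame = base frame: x ahead of the robot, y to its left, z up, the work surface at z = 0. Lengths are in m, angles in rad, forces in N, time in s.
With the tool pointing down it reaches from about 0.4 to 0.85 m from the base axis. Payload 4.5 kg.
Tool frame: the origin (TCP) lies between the finger pads; the fingertips stand 19 mm ahead of it and the grasp point (between the pads) is the TCP (r.nose_length is the distance from the TCP to the fingertips, in m); z points along the fingers, x is the direction in which the jaws open and shut, and the axes are right-handed (so a half turn about z gives the same grasp; the last joint's range is limited). The gripper opens to 88 mm and grips with 3 to 60 N. Pads are 18 mm wide; open, the fingers measure 123 mm over their backs; the gripper's body (75 mm by 187 mm) begins 45 mm behind the grasp point.
Start: joints at [-1.07, 0.689, -0.195, 1.565, 0.157, 0.902, -0.215], TCP at [0.281, 0.558, 0.223] pointing down, gripper open.
Joint ranges: [-3.01, 3.01], [-0.46, 2.08], [-1.47, 1.51], [0.13, 2.56], [-1, 4.14], [0.04, 2.09], [-2.66, 2.66]. Speed limits (rad/s): [2.57, 2.57, 3.14, 3.14, 3.14, 3.14, 3.14].

## Interface

Orientations are given as a unit quaternion [x, y, z, w].
In Python, from plant import get_state, vision, r gives the robot as it stands.
- The arm moves only by the tool play_rows, never from a script. Its argument "deltas" is a list that holds one entry, the list of rows, each a list of 7 numbers: the gripper command: -1 is fully open, 1 is shut, values between are in proportion, then the shift along the tool's x, y, z normalised to -1 to 1, where 1 is 300 mm, then the turn, a rotation vector about the tool's x, y, z normalised to -1 to 1, where 1 is pi rad. A call has 1 to 5 rows; each row is the pose to reach, as a shift and turn from the pose measured when the call began, along the tool's axes at that moment, turning the shorter way round; what a row does not reach only later rows make up. A row lasts 1/8 s, in which the tool goes at most 62.5 mm and 10.7 degrees, less where a joint would pass 70% of its speed; a pose out of reach is approached as far as the arm can. A call with a number of a shift or a turn outside -1 to 1 is refused whole. A call with a gripper value outside its range is refused whole. The fingers move at their own pace and stop on an object; "force" is the grip in N (left out, the last holds). Time passes only in rows, so rows that repeat a pose let the fingers close. It gives the time, the measured TCP pose, the force and the opening at its end, in the units of the state.
- get_state(): the state, without advancing time (a new reading comes with each control period).
- vision.snapshot(name): name is "side" or "top"; returns the picture (420x560x3 uint8, red, green, blue); there is no depth.
- vision.camera_model(name): a dict with "vfov" (degrees; the focal length in pixels is half the picture's height over the tangent of half this angle, whatever the lens; pixels are square), "cx", "cy" (the principal point, pixels), "k1" (the pictures are not rectified: a ray, as slopes to the right and down, at radius r is drawn at 1 + k1 r^2 times it, then the intrinsics apply), "world_to_cam" (4x4, takes a point from world to camera coordinates). Camera axes: x right, y up, looking along -z (the intrinsics and any distortion apply to the point x, -y, -z); pixel columns grow to the right and rows downward; lengths in m; the calibration is good to about 2 mm. A picture is of the moment at which its call begins. camera_model takes no time and is no camera call.
- r.finish_job(): hands the job in, once; it reports no verdict.
The state is a dict: "clock": time; "q": joint angles; "qd": joint speeds; "joint_torque": joint torques, N m; "tool_pos": TCP position; "eef_rot": TCP orientation; "contact_force": force on the tool from outside, world axes, zero at the start; "moment": the same for the moment, N m; "opening": opening from 0.0 (shut) to 1.0 (fully open).
Only numpy, scipy, OpenCV 4.12 (cv2) and the standard library are available. Lean on these libraries where they do the work, as an engineer would, in place of code of your own. Each camera call takes 0.05 s, during which the arm holds its last target.

## Working session

There is one attempt and no reset: what is moved stays moved. The work goes in short steps, Python scripts to look and compute and a tool call to move; the robot and the scene stay as the last step left them, time stands still between calls to the robot, and variables do not carry over. Pictures are saved under pics/ and viewed, and the job is handed in when it is done.

Besides the shell and the picture viewer there is one more tool, called after "Call:" as a command line: name --argument value ..., lists and objects as JSON in quotes. play_rows: Moves the arm, as the interface text tells. Scaled input: -1 to 1 covers 300 mm each way for a shift and pi rad each way for a turn. Its arguments: {"type":"object","properties":{"deltas":{"type":"array"},"force":{"type":"number"}},"required":["deltas"]}

```bash
mkdir -p pics; ls
python3 - <<'E'
from plant import get_state, vision, r
import cv2
for n in("side","top"):
    cv2.imwrite(f"pics/{n}0.png",vision.snapshot(n)[:,:,::-1])
    print(vision.camera_model(n))
print(get_state())
E
```

```text
pics
{'vfov': 43.74784963647492, 'cx': 274.30859672240973, 'cy': 209.9188179537795, 'k1': -0.04250020272923234, 'world_to_cam': array([[ 0.99774827, -0.06215874, -0.02519269, -0.55644059],
       [ 0.05416581,  0.52526653,  0.84921207, -0.12823579],
       [-0.03955307, -0.84866446,  0.52745066, -1.42909711],
       [ 0.        ,  0.        ,  0.        ,  1.        ]])}
{'vfov': 46.00760713453425, 'cx': 285.43004466893893, 'cy': 210.10431344328956, 'k1': -0.13294551290019158, 'world_to_cam': array([[ 0.10491223, -0.99447383,  0.00390306, -0.04719115],
       [ 0.97152655,  0.10332821,  0.21321221, -0.57075687],
       [-0.21243726, -0.01857664,  0.97699812, -1.35581442],
       [ 0.        ,  0.        ,  0.        ,  1.        ]])}
{'clock': 0.1, 'q': array([-1.07020181,  0.68992692, -0.19453561,  1.5662104 ,  0.15732374,
        0.90247895, -0.21509214]), 'qd': array([-1.73818169e-04, -1.70550070e-04, -1.19067430e-05, -2.18744422e-03,
       -1.90164841e-04,  1.65891451e-03, -6.63825267e-05]), 'joint_torque': array([-3.70108217e-03, -5.28499496e+01, -1.27160825e+00, -1.53840494e+01,
       -5.25778311e-02,  1.96609850e-03,  3.94370420e-05]), 'tool_pos': array([0.28104397, 0.55760294, 0.22208181]), 'eef_rot': array([ 8.51448567e-01,  5.24437484e-01, -6.60180006e-04,  4.77406997e-04]), 'contact_force': array([ 0.96164041,  0.41396783, -0.77811328]), 'moment': array([-0.01883245, -0.02720874,  0.033453  ]), 'opening': 0.9963181394877882}
```

View pics/side0.png

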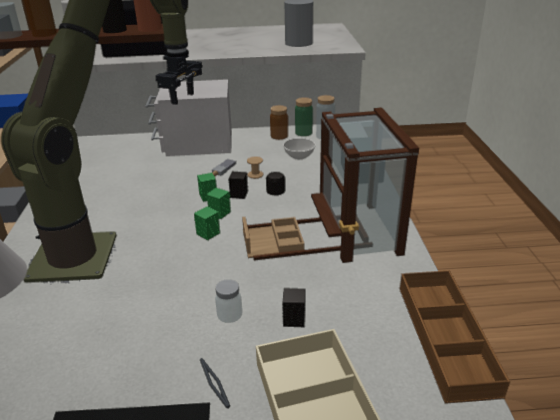

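View pics/top0.png

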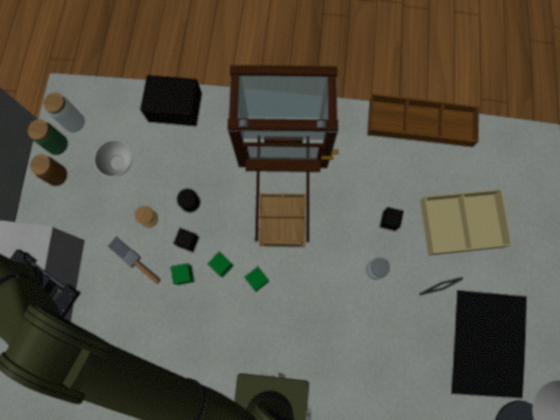

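```bash
cat > h.py <<'E'
import numpy as np, cv2
from plant import get_state, vision, r
from scipy.optimize import least_squares
from scipy.spatial.transform import Rotation as R
def KD(n):
    m=vision.camera_model(n); f=210/np.tan(np.radians(m['vfov']/2))
    return m,f
def proj(n,P):
    m,f=KD(n); P=np.atleast_2d(P); c=P@m['world_to_cam'][:3,:3].T+m['world_to_cam'][:3,3]
    u=c[:,0]/-c[:,2]; v=-c[:,1]/-c[:,2]; s=1+m['k1']*(u*u+v*v)
    return np.c_[m['cx']+f*u*s, m['cy']+f*v*s]
def onz(n,px,z):
    def fn(p): return (proj(n,[[p[0],p[1],z]])[0]-px)
    return least_squares(fn,[0.6,0]).x
def tri(ps,pt):
    s=least_squares(lambda p:np.r_[proj('side',p)[0]-ps,proj('top',p)[0]-pt],[0.6,0,.1]); return s.x,s.fun
def snap(n,name):
    im=vision.snapshot(n)[:,:,::-1].copy(); cv2.imwrite(f'pics/{name}.png',im); return im
def crop(im,x0,y0,x1,y1,k,out):
    c=cv2.resize(im[y0:y1,x0:x1],None,fx=k,fy=k,interpolation=cv2.INTER_CUBIC)
    for x in range((x0+9)//10*10,x1,10): cv2.line(c,((x-x0)*k,0),((x-x0)*k,4 if x%50 else 12),(0,0,255),1)
    for y in range((y0+9)//10*10,y1,10): cv2.line(c,(0,(y-y0)*k),(4 if y%50 else 12,(y-y0)*k),(0,0,255),1)
    cv2.imwrite(f'pics/{out}.png',c)
E
python3 - <<'E'
from h import *
s=cv2.imread('pics/side0.png');t=cv2.imread('pics/top0.png')
crop(s,235,105,425,265,4,'s_case'); crop(t,220,55,350,255,3,'t_case')
crop(s,190,160,320,335,3,'s_blk'); crop(t,165,180,415,290,3,'t_blk')
E
```

```text
(no output)
```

View pics/s_case.png

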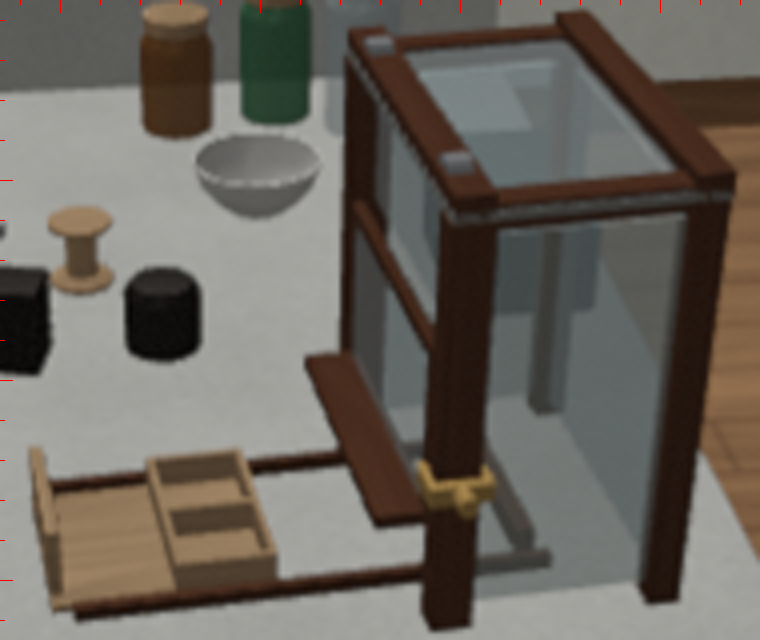

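View pics/t_case.png

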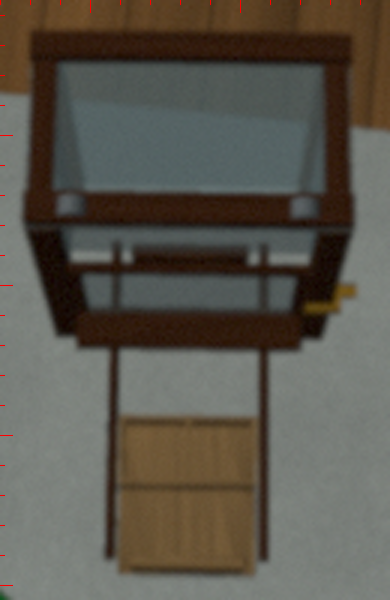

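View pics/s_blk.png

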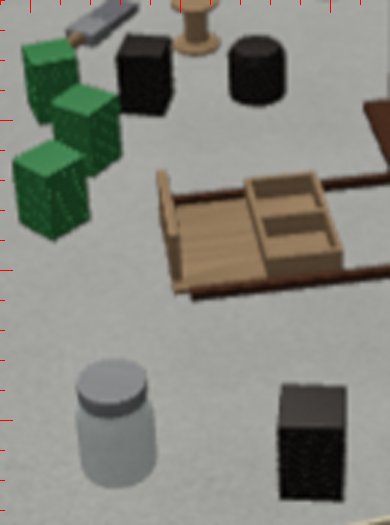

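View pics/t_blk.png

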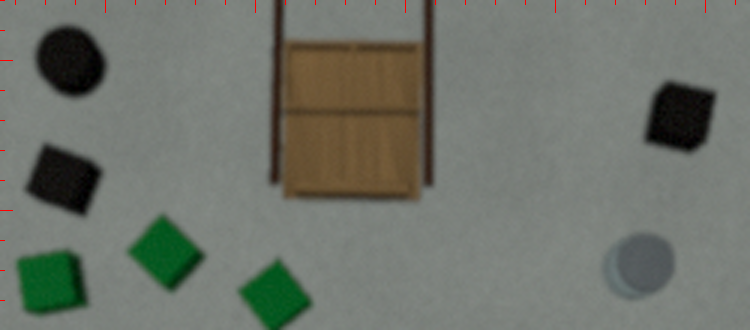

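Run:
```python
from h import *
s=cv2.imread('pics/side0.png');t=cv2.imread('pics/top0.png')
crop(s,325,205,375,268,12,'s_col'); crop(t,230,95,350,180,6,'t_ledge')
T=lambda x,y:(220+x/3,55+y/3); S=lambda x,y:(235+x/4,105+y/4)
def C(p,P): 
    c,s_=np.cos(p[2]),np.sin(p[2]); P=np.array(P); return [p[0]+c*P[0]-s_*P[1],p[1]+s_*P[0]+c*P[1],P[2]]
def ob(p):
    h,tx=p[3],p[4]
    return [('top',[-.230,.075,.012],T(110,560)),('top',[-.230,-.075,.012],T(263,560)),
    ('top',[-.035,.109,h],T(79,346)),('top',[-.035,-.109,h],T(300,348)),
    ('side',[-.035,.109,h],S(308,362)),('side',[-.035,-.109,h],S(380,525)),
    ('side',[-.230,-.075,.0],S(78,620)),
    ('top',[tx-.12,.055,.0],T(128,573)),('top',[tx-.12,-.055,.0],T(246,573)),
    ('top',[tx+.035,.0675,.03],T(121,417)),('top',[tx+.035,-.0675,.03],T(252,418)),
    ('side',[tx+.035,-.0675,.0],S(275,578)),('side',[tx+.035,-.0675,.030],S(274,553)),('side',[tx+.035,.0675,.03],S(240,450)),
    ('side',[tx-.12,.055,.058],S(35,450))]
def fn(p): return np.concatenate([proj(n,[C(p,P)])[0]-q for n,P,q in ob(p)])
o=least_squares(fn,[.6,0,0,.06,-.12],loss='soft_l1'); print(o.x.round(4)); print(fn(o.x).reshape(-1,2).round(1))
```

```text
[ 0.7214  0.0357  0.0958  0.0718 -0.1271]
[[ 0.1 -1.7]
 [ 0.2 -1.2]
 [-0.9 -0.2]
 [ 0.6 -0.1]
 [-1.1 -0.3]
 [-0.9  0.5]
 [-0.5 -0.2]
 [ 1.   0.4]
 [-1.1  0.8]
 [-0.4 -1.1]
 [ 1.6 -1. ]
 [ 0.3  2.7]
 [ 0.6 -0. ]
 [-0.4 -0.8]
 [-2.4 -1. ]]
```

View pics/s_col.png

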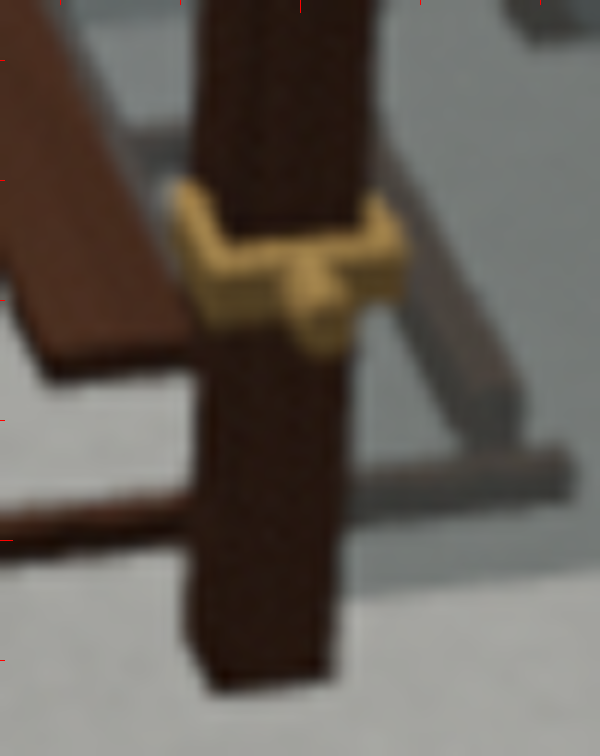

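View pics/t_ledge.png

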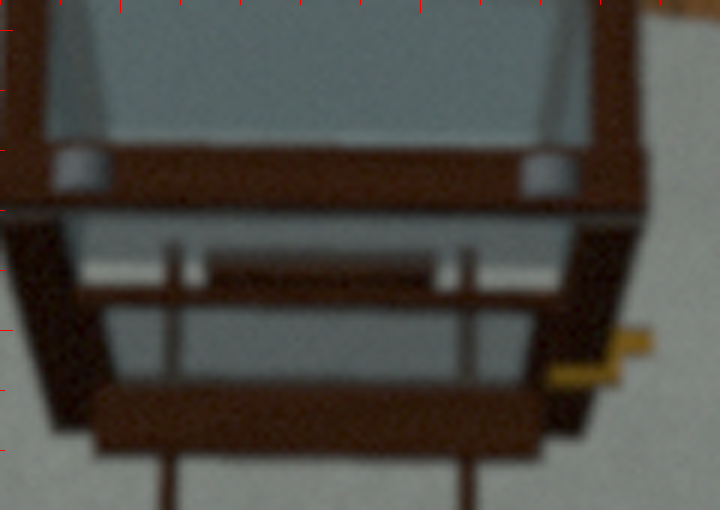

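```bash
cat > fit.py <<'E'
from h import *
T=lambda x,y:(220+x/3,55+y/3); S=lambda x,y:(235+x/4,105+y/4)
S2=lambda x,y:(325+x/12,205+y/12); T2=lambda x,y:(230+x/6,95+y/6)
def C(p,P): 
    c,s_=np.cos(p[2]),np.sin(p[2]); P=np.array(P); return [p[0]+c*P[0]-s_*P[1],p[1]+s_*P[0]+c*P[1],P[2]]
def ob(p):
    h,tx,xc,b,zc,ax,ay=p[3:10]
    return [('top',[-.230,.075,.012],T(110,557)),('top',[-.230,-.075,.012],T(263,557)),
    ('top',[-.035,.109,h+.006],T2(94,452)),('top',[-.035,-.109,h+.006],T2(542,456)),
    ('side',[-.035,.109,h+.012],S(305,360)),('side',[-.035,-.109,h],S2(50,384)),('side',[-.035,-.109,h+.012],S2(52,352)),
    ('side',[-.230,-.075,.0],S(78,620)),
    ('top',[tx-.12,.055,.0],T(128,575)),('top',[tx-.12,-.055,.0],T(246,575)),
    ('top',[tx+.035,.0675,.03],T(121,417)),('top',[tx+.035,-.0675,.03],T(252,418)),
    ('side',[tx+.035,-.0675,.030],S(274,553)),('side',[tx+.035,.0675,.03],S(240,450)),
    ('side',[xc-ax,-.123-ay,0],S2(213,692)),('side',[xc+ax,-.123-ay,0],S2(332,682)),('side',[xc-ax,-.123+ay,0],S2(188,640)),
    ('side',[xc-b,-.123-b,zc-.014],S2(212,326)),('side',[xc+b,-.123-b,zc-.014],S2(393,300)),('side',[xc-b,-.123+b,zc],S2(182,180)),
    ('side',[xc+b,-.123-b,zc],S2(405,240)),
    ('top',[xc-b,-.123-b,zc],T2(618,382)),
    ]
def fn(p): return np.concatenate([proj(n,[C(p,P)])[0]-q for n,P,q in ob(p)])
o=least_squares(fn,[.7,0,0.1,.06,-.12,0.0,.02,.1,.013,.013],loss='soft_l1')
if __name__=='__main__':
    print(o.x.round(4)); 
    for a,b in zip(ob(o.x),fn(o.x).reshape(-1,2).round(1)): print(a[0],np.round(a[1],3),b)
E
python3 fit.py
```

```text
Traceback (most recent call last):
  File "fit.py", line 21, in <module>
    o=least_squares(fn,[.7,0,0.1,.06,-.12,0.0,.02,.1,.013,.013],loss='soft_l1')
  File "fit.py", line 20, in fn
    def fn(p): return np.concatenate([proj(n,[C(p,P)])[0]-q for n,P,q in ob(p)])
                                      ~~~~^^^^^^^^^^^^
  File "h.py", line 9, in proj
    m,f=KD(n); P=np.atleast_2d(P); c=P@m['world_to_cam'][:3,:3].T+m['world_to_cam'][:3,3]
        ~~^^^
  File "h.py", line 6, in KD
    m=vision.camera_model(n); f=210/np.tan(np.radians(m['vfov']/2))
ValueError: time passes only in moves, steps and waits
```

```bash
python3 - <<'E'
s=open('h.py').read()
s=s.replace("def KD(n):\n    m=vision.camera_model(n);","CM={}\ndef KD(n):\n    if n not in CM: CM[n]=vision.camera_model(n)\n    m=CM[n];")
open('h.py','w').write(s)
E
python3 fit.py; python3 -c "
from h import *
print(get_state()['clock'])"
```

```text
[ 0.7213  0.0361  0.0977  0.0665 -0.1283  0.0111  0.019   0.1187  0.0134
  0.0102]
top [-0.23   0.075  0.012] [ 0.1 -0.6]
top [-0.23  -0.075  0.012] [ 0.2 -0.2]
top [-0.035  0.109  0.073] [-0.4 -0.2]
top [-0.035 -0.109  0.073] [ 0.1 -0.3]
side [-0.035  0.109  0.079] [-0.4 -1.9]
side [-0.035 -0.109  0.067] [-0.1  1.3]
side [-0.035 -0.109  0.079] [-0.2  0.2]
side [-0.23  -0.075  0.   ] [-0.4 -0.2]
top [-0.248  0.055  0.   ] [1.  0.2]
top [-0.248 -0.055  0.   ] [-1.1  0.5]
top [-0.093  0.068  0.03 ] [-0.5 -0.7]
top [-0.093 -0.068  0.03 ] [ 1.6 -0.6]
side [-0.093 -0.068  0.03 ] [ 0.2 -0. ]
side [-0.093  0.068  0.03 ] [-0.9 -0.8]
side [-0.002 -0.133  0.   ] [-0.1  0.2]
side [ 0.024 -0.133  0.   ] [-0.2 -0.2]
side [-0.002 -0.113  0.   ] [-0.1 -0.1]
side [-0.008 -0.142  0.105] [ 0.6 -0.1]
side [ 0.03  -0.142  0.105] [0.1 0.4]
side [-0.008 -0.104  0.119] [-0.7 -0.7]
side [ 0.03  -0.142  0.119] [-0.5  0.8]
top [-0.008 -0.142  0.119] [ 0.3 -1.8]
0.1
```

```bash
cat > blk.py <<'E'
from h import *
from scipy.optimize import minimize
def cornersof(x,y,a,z0=0,h=.075,w=.025):
    c,s=np.cos(a),np.sin(a)
    return np.array([[x+c*i*w-s*j*w,y+s*i*w+c*j*w,z] for i in(-1,1) for j in(-1,1) for z in(z0,z0+h)])
def fitblk(ims,boxes,g0,z0=0,thr=60,h=.075):
    K=8; Ms={}
    for n in boxes:
        x0,y0,x1,y1=boxes[n]; im=cv2.resize(ims[n][y0:y1,x0:x1],None,fx=K,fy=K,interpolation=cv2.INTER_CUBIC)
        Ms[n]=(im.max(2)<thr).astype(np.uint8)
    def cost(p,each=False):
        t=[]
        for n,M in Ms.items():
            x0,y0=boxes[n][:2]
            q=(proj(n,cornersof(p[0],p[1],p[2],z0,h))-[x0,y0]+.5)*K-.5
            m=np.zeros_like(M); cv2.fillConvexPoly(m,cv2.convexHull(np.round(q).astype(np.int32)),1)
            t.append((m!=M).sum()/M.sum())
        return t if each else sum(t)
    best=None
    for a in np.arange(-.7,.8,.2):
        o=minimize(cost,[g0[0],g0[1],a],method='Nelder-Mead',options=dict(initial_simplex=[[g0[0],g0[1],a],[g0[0]+.02,g0[1],a],[g0[0],g0[1]+.02,a],[g0[0],g0[1],a+.2]]))
        if best is None or o.fun<best.fun: best=o
    return best.x,cost(best.x,True)
E
python3 - <<'E'
from blk import *
ims={'side':cv2.imread('pics/side0.png'),'top':cv2.imread('pics/top0.png')}
c=KD('top')[0]['world_to_cam'];print('cam',-c[:3,:3].T@c[:3,3])
for n,bx,tp in (('L',{'top':(170,225,203,256),'side':(226,170,252,200)},(186,240)),('R',{'top':(375,202,408,234),'side':(278,285,310,330)},(391,218))):
    g=onz('top',tp,.04); print(n,g)
    for only in (('top','side'),('top',),('side',)):
        x,c=fitblk(ims,{k:bx[k] for k in only},g,thr=70); print(only,x.round(4),np.round(c,3))
for nm,px,z in(('round',(188,199),.06),('jar',(379,267),.085),('spool',(146,216),.06)): print(nm,onz('top',px,z).round(3))
for px in ((258,278),(219,263),(182,274)): print('green',onz('top',px,.075).round(3))
E
```

```text
cam [ 0.27143088 -0.01314155  1.44650466]
L [0.45904094 0.2897964 ]
('top', 'side') [ 0.4594  0.2892 -0.1727] [0.153 0.168]
('top',) [ 0.4593  0.2889 -0.3138] [0.125]
('side',) [ 0.4602  0.2812 -0.1238] [0.15]
R [ 0.58639644 -0.29549387]
('top', 'side') [ 0.5835 -0.2957  1.4616] [0.13 0.15]
('top',) [ 0.5844 -0.2961 -0.2528] [0.118]
('side',) [ 0.5843 -0.2941 -0.1127] [0.145]
round [0.576 0.297]
jar [ 0.435 -0.262]
spool [0.513 0.412]
green [0.371 0.068]
green [0.4   0.181]
green [0.358 0.28 ]
```

Run:
```python
from blk import *
ims={'side':cv2.imread('pics/side0.png'),'top':cv2.imread('pics/top0.png')}
for n,bx,g in (('L',{'top':(170,225,203,256),'side':(226,170,252,200)},(.459,.289)),('R',{'top':(375,202,408,234),'side':(278,285,310,330)},(.584,-.296))):
  for thr in (85,100):
    for only in (('top','side'),('top',),('side',)):
        x,c=fitblk(ims,{k:bx[k] for k in only},g,thr=thr); print(n,thr,only,x.round(4),np.round(c,3))
  v=[]
  for k,b in bx.items():
    im=ims[k][b[1]:b[3],b[0]:b[2]]; K=10; im=cv2.resize(im,None,fx=K,fy=K,interpolation=cv2.INTER_CUBIC)
    q=(proj(k,cornersof(*fitblk(ims,bx,g,thr=90)[0]))-[b[0],b[1]]+.5)*K
    cv2.polylines(im,[cv2.convexHull(q.round().astype(np.int32))],True,(0,0,255),1); v.append(cv2.resize(im,(380,400)))
  cv2.imwrite(f'pics/ov{n}.png',np.hstack(v))
```

```text
L 85 ('top', 'side') [0.4597 0.2902 1.3583] [0.07  0.147]
L 85 ('top',) [ 0.4598  0.2896 -0.2713] [0.06]
L 85 ('side',) [ 0.4599  0.293  -0.1663] [0.139]
L 100 ('top', 'side') [ 0.46    0.2899 -0.2221] [0.023 0.126]
L 100 ('top',) [0.4601 0.2898 1.3467] [0.021]
L 100 ('side',) [ 0.4603  0.2854 -0.193 ] [0.125]
R 85 ('top', 'side') [ 0.5842 -0.2958 -0.1093] [0.059 0.082]
R 85 ('top',) [ 0.5843 -0.2965 -0.1495] [0.057]
R 85 ('side',) [ 0.584  -0.2941  1.459 ] [0.078]
R 100 ('top', 'side') [ 0.5844 -0.2958 -0.1239] [0.021 0.056]
R 100 ('top',) [ 0.5845 -0.296  -0.1249] [0.019]
R 100 ('side',) [ 0.5844 -0.2947 -0.1185] [0.051]
```

View pics/ovL.png

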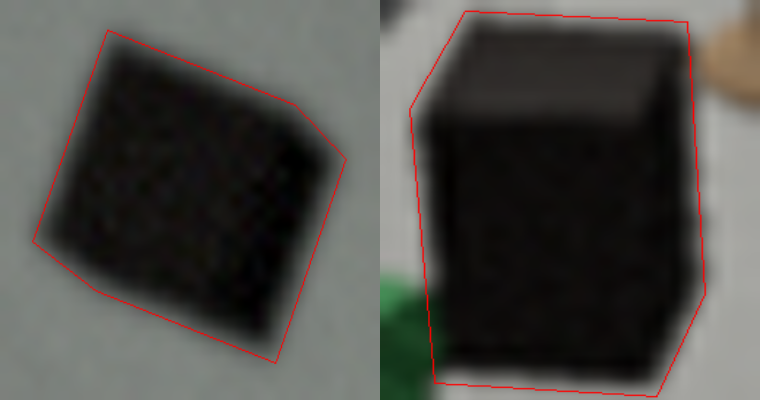

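View pics/ovR.png

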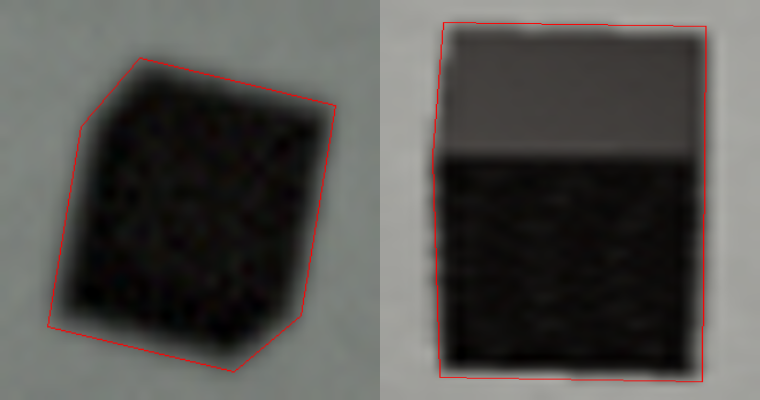

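```bash
cat > mv.py <<'E'
from h import *
CX,CY,CA=.7213,.0361,.0977
def cw(x,y,z):
    c,s=np.cos(CA),np.sin(CA); return np.array([CX+c*x-s*y,CY+s*x+c*y,z])
def ori(az,tilt=0,taz=None):
    # tool x at azimuth az, z down, then tilt tool z toward azimuth taz
    x=np.array([np.cos(az),np.sin(az),0]); z=np.array([0,0,-1.]); M=np.c_[x,np.cross(z,x),z]
    if tilt:
        d=np.array([np.cos(taz),np.sin(taz),0]); ax=np.cross(z,d); M=R.from_rotvec(ax*tilt).as_matrix()@M
    return R.from_matrix(M)
def rel(targets):
    s=get_state(); R0=R.from_quat(s['eef_rot']); p0=s['tool_pos']
    print('t',round(s['clock'],2),'p',p0.round(4),'F',s['contact_force'].round(1),'open',round(s['opening'],3),'q',s['q'].round(2))
    for p,o in targets:
        d=R0.inv().apply(np.array(p)-p0)/.3; w=(R0.inv()*o).as_rotvec()/np.pi
        print(np.round(d,4).tolist(),np.round(w,4).tolist(), 'mm',round(np.linalg.norm(d)*300),'deg',round(np.linalg.norm(w)*180))
E
python3 - <<'E'
from mv import *
rel([(cw(-.203,0,.15),ori(CA+np.pi/2)),(cw(-.203,0,.15)*.5+np.array([.281,.558,.222])*.5,ori(CA+np.pi/2))])
print(cw(-.203,0,.04), cw(-.035,0,.06))
E
```

```text
t 0.1 p [0.281  0.5576 0.2221] F [ 1.   0.4 -0.8] open 0.996 q [-1.07  0.69 -0.19  1.57  0.16  0.9  -0.22]
[-1.2537, 1.521, 0.2425] [-0.0001, 0.0005, -0.1797] mm 596 deg 32
[-0.6263, 0.7601, 0.1214] [-0.0001, 0.0005, -0.1797] mm 298 deg 32
[0.51926808 0.01629844 0.04      ] [0.68646691 0.03268594 0.06      ]
```

Call:
play_rows --deltas '[[[1, -0.626, 0.76, 0.12, 0, 0, -0.18], [1, -0.626, 0.76, 0.12, 0, 0, -0.18], [1, -0.626, 0.76, 0.12, 0, 0, -0.18], [1, -0.626, 0.76, 0.12, 0, 0, -0.18], [1, -0.626, 0.76, 0.12, 0, 0, -0.18]]]'

```text
clock: 0.72
tool_pos: [0.4009, 0.284, 0.1859]
eef_rot: [0.672, 0.74, -0.002, 0.001]
contact_force: [-0.2, 0.9, -0.0]
opening: 0.455
```

Run:
```python
from mv import *
rel([(cw(-.203,0,.13),ori(CA+np.pi/2))])
```

```text
t 0.72 p [0.4009 0.284  0.1859] F [-0.2  0.9 -0. ] open 0.455 q [-0.47  0.59 -0.37  1.99  0.36  0.62  0.58]
[-0.9258, 0.3068, 0.1886] [-0.0005, 0.0009, -0.0003] mm 298 deg 0
```

Call:
play_rows --deltas '[[[1, -0.926, 0.307, 0.19, 0, 0, 0], [1, -0.926, 0.307, 0.19, 0, 0, 0], [1, -0.926, 0.307, 0.19, 0, 0, 0], [1, -0.926, 0.307, 0.19, 0, 0, 0], [1, -0.926, 0.307, 0.19, 0, 0, 0]]]'

```text
clock: 1.35
tool_pos: [0.5198, 0.0134, 0.1288]
eef_rot: [0.673, 0.74, -0.002, 0.001]
contact_force: [0.4, 0.5, -0.2]
opening: 0.006
```

Run:
```python
from mv import *
o=ori(CA+np.pi/2)
rel([(cw(-.203,0,.042),o),(cw(-.203,0,.13),ori(CA+np.pi/2,np.pi/4,CA))])
```

```text
t 1.35 p [0.5198 0.0134 0.1288] F [ 0.4  0.5 -0.2] open 0.006 q [ 0.11  0.72 -0.38  1.96  0.48  0.55  1.07]
[0.0109, -0.0001, 0.2894] [-0.0007, 0.0011, -0.0009] mm 87 deg 0
[0.0098, -0.0008, -0.0039] [-0.2507, 0.0014, -0.0004] mm 3 deg 45
```

Call:
play_rows --deltas '[[[1, 0.01, 0, 0.29, 0, 0, 0], [1, 0.01, 0, 0.29, 0, 0, 0], [1, 0.01, 0, 0.29, 0, 0, 0]]]'

```text
clock: 1.72
tool_pos: [0.5178, 0.0159, 0.0401]
eef_rot: [0.673, 0.74, -0.004, -0.001]
contact_force: [0.5, 0.7, -0.2]
opening: 0.008
```

Run:
```python
from mv import *
o=ori(CA+np.pi/2)
rel([(cw(-.203,0,.042),o)])
im=snap('side','s1'); crop(im,220,140,420,270,4,'s1c')
```

```text
t 1.73 p [0.5178 0.0159 0.0401] F [ 0.5  0.7 -0.2] open 0.008 q [ 0.03  0.87 -0.25  2.01  0.59  0.35  0.97]
[0.001, 0.0049, -0.0063] [-0.0021, 0.0012, -0.0008] mm 2 deg 0
```

View pics/s1c.png

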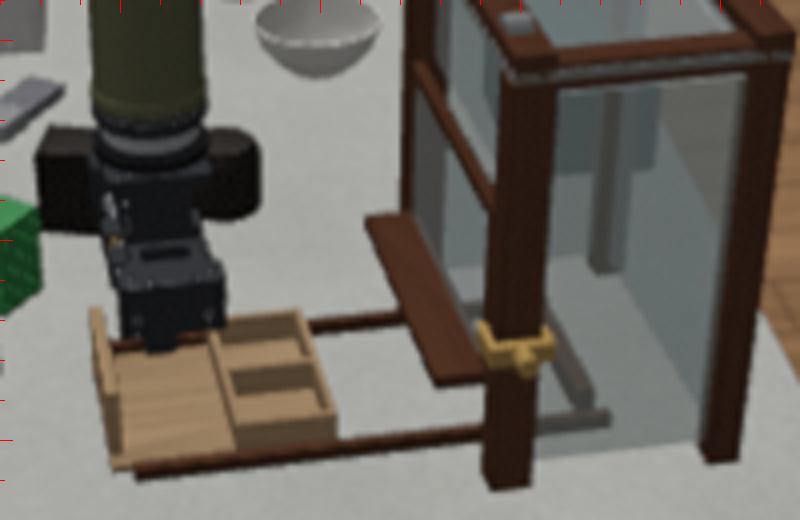

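Call:
play_rows --deltas '[[[1, 0, -0.08, 0, 0, 0, 0], [1, 0, -0.1, 0, 0, 0, 0], [1, 0, -0.14, 0, 0, 0, 0], [1, 0, -0.18, 0, 0, 0, 0], [1, 0, -0.2, 0, 0, 0, 0]]]'

```text
clock: 2.4
tool_pos: [0.459, 0.0105, 0.0421]
eef_rot: [0.672, 0.74, -0.002, 0.0]
contact_force: [0.3, 0.2, 0.4]
opening: 0.005
```

Run:
```python
from mv import *
o=ori(CA+np.pi/2)
print(proj('side',[.518,.016,.021]))
rel([(cw(-.203,0,.042),o)])
im=snap('side','s2'); crop(im,220,140,420,270,4,'s2c')
```

```text
[[259.49445299 236.55012107]]
t 2.4 p [0.459  0.0105 0.0421] F [0.3 0.2 0.4] open 0.005 q [-0.05  0.83 -0.13  2.19  0.64  0.17  0.9 ]
[0.0, 0.2017, -0.0002] [-0.001, 0.0012, -0.0007] mm 61 deg 0
```

View pics/s2c.png

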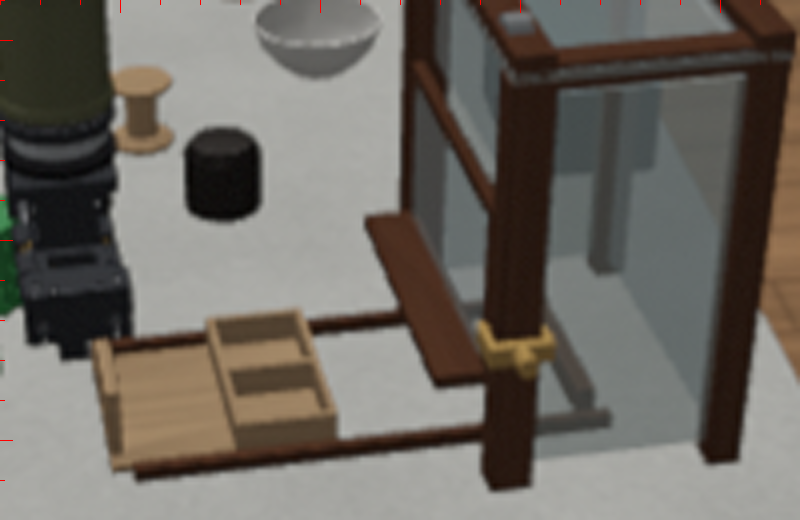

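Run:
```python
from mv import *
for n in('side','top'):
    c=KD(n)[0]['world_to_cam'];print('cam',-c[:3,:3].T@c[:3,3])
im=snap('top','t2'); crop(im,200,160,360,300,5,'t2c')
p=get_state()['tool_pos']
for n in('side','top'): print(n,proj(n,[p,p+[0,0,-.019],p+[0,0,.045]]))
```

```text
cam [ 0.50560845 -1.1800536   0.84865936]
cam [ 0.27143088 -0.01314155  1.44650466]
side [[237.63043984 232.66895109]
 [238.05980049 238.35307132]
 [236.59063082 218.88202703]]
top [[282.19580768 250.41595358]
 [282.21227565 251.2904046 ]
 [282.15502892 248.24983036]]
```

View pics/t2c.png

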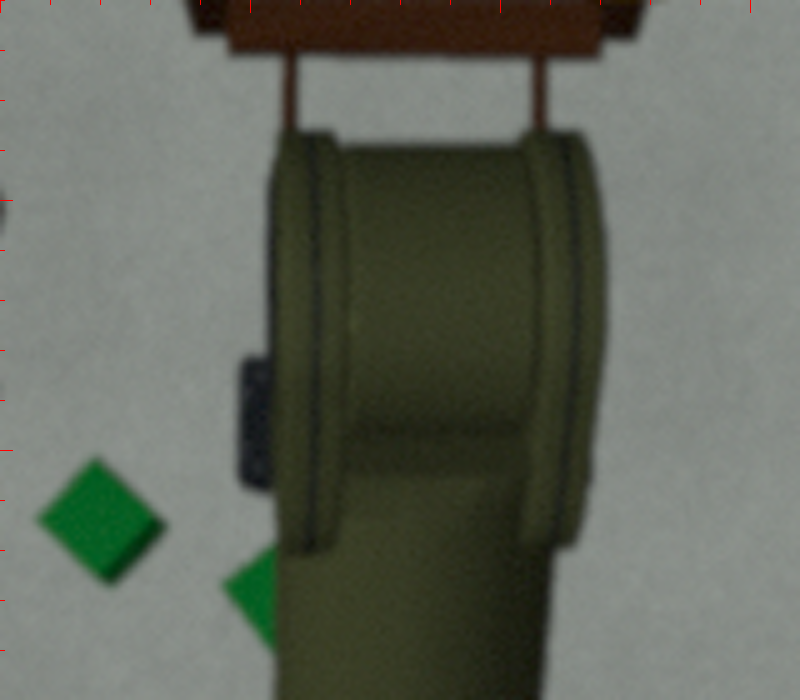

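View pics/s2.png

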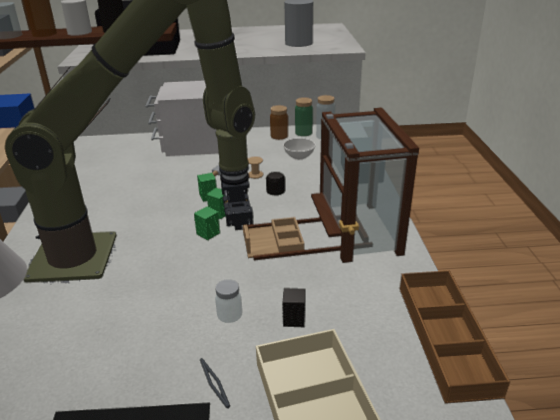

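Run:
```python
from mv import *
s=get_state();p=s['tool_pos'];Rm=R.from_quat(s['eef_rot'])
si=cv2.imread('pics/s2.png');ti=cv2.imread('pics/t2.png')
K=4
def draw(im,n,box,name):
    x0,y0,x1,y1=box; c=cv2.resize(im[y0:y1,x0:x1],None,fx=K,fy=K,interpolation=cv2.INTER_CUBIC)
    for lo,hi,col in (((-.0935,-.0375,-.145),(.0935,.0375,-.045),(0,0,255)),((-.0175,-.009,-.045),(.0175,.009,.019),(0,255,0))):
        P=np.array([[a,b,d] for a in(lo[0],hi[0]) for b in(lo[1],hi[1]) for d in (lo[2],hi[2])])
        q=((proj(n,p+Rm.apply(P))-[x0,y0]+.5)*K).round().astype(int)
        for i in range(8):
            for j in (1,2,4):
                if not i&j: cv2.line(c,tuple(map(int,q[i])),tuple(map(int,q[i|j])),col,1)
    cv2.imwrite(f'pics/{name}.png',c)
draw(si,'side',(190,130,340,270),'ovs2'); draw(ti,'top',(210,190,350,300),'ovt2')
```

```text
(no output)
```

View pics/ovs2.png

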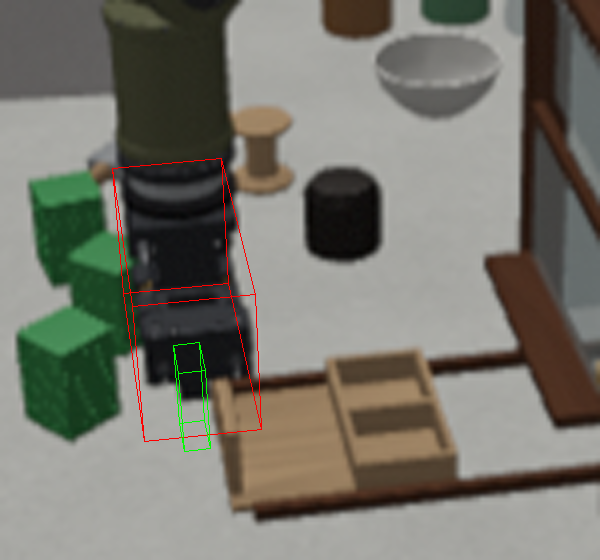

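View pics/ovt2.png

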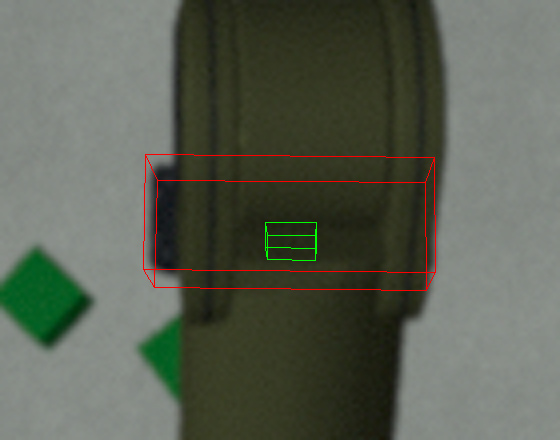

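Run:
```python
from mv import *
si=cv2.imread('pics/side0.png');ti=cv2.imread('pics/top0.png')
p=np.array([.281,.5576,.2221]);Rm=R.from_quat([.85145,.52444,-.00066,.00048])
K=6
def draw(im,n,box,name):
    x0,y0,x1,y1=box; c=cv2.resize(im[y0:y1,x0:x1],None,fx=K,fy=K,interpolation=cv2.INTER_CUBIC)
    for lo,hi,col in (((-.0935,-.0375,-.145),(.0935,.0375,-.045),(0,0,255)),((-.0615,-.009,-.045),(-.044,.009,.019),(0,255,0)),((.044,-.009,-.045),(.0615,.009,.019),(0,255,0))):
        P=np.array([[a,b,d] for a in(lo[0],hi[0]) for b in(lo[1],hi[1]) for d in (lo[2],hi[2])])
        q=((proj(n,p+Rm.apply(P))-[x0,y0]+.5)*K).round().astype(int)
        for i in range(8):
            for j in (1,2,4):
                if not i&j: cv2.line(c,tuple(map(int,q[i])),tuple(map(int,q[i|j])),col,1)
    cv2.imwrite(f'pics/{name}.png',c)
draw(si,'side',(130,20,240,130),'ovs0'); draw(ti,'top',(0,220,110,330),'ovt0')
```

```text
(no output)
```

View pics/ovs0.png

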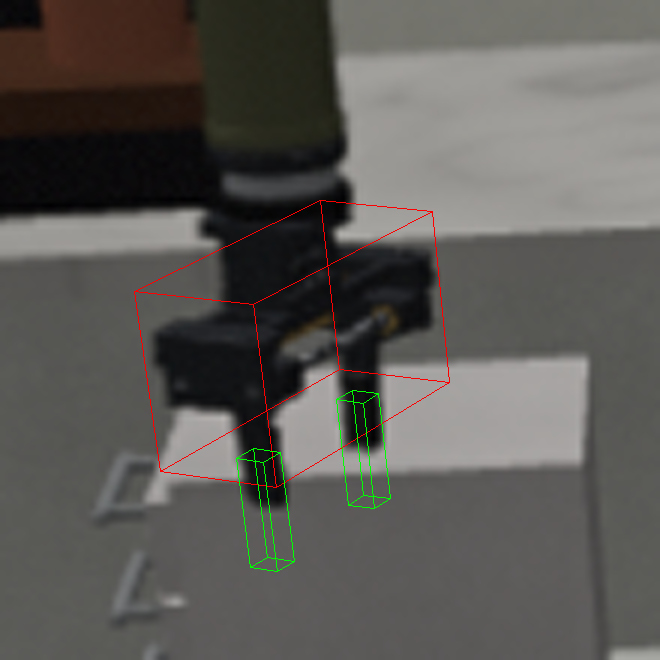

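View pics/ovt0.png

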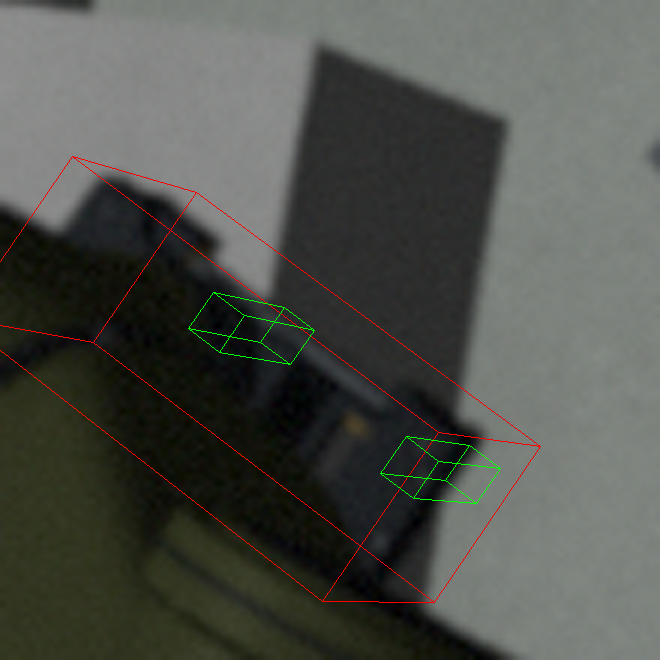

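Run:
```python
from mv import *
print(r.nose_length, [a for a in dir(r) if a[0]!='_'])
```

```text
0.019 ['Unreachable', 'finish_job', 'nose_length']
```

Call:
play_rows --deltas '[[[1, 0, -0.08, 0, 0, 0, 0], [1, 0, -0.08, 0.03, 0, 0, 0], [1, 0, -0.08, 0.06, 0, 0, 0]]]'

```text
clock: 2.88
tool_pos: [0.437, 0.0083, 0.0244]
eef_rot: [0.672, 0.74, -0.003, -0.0]
contact_force: [0.6, -0.0, 0.4]
opening: 0.008
```

Call:
play_rows --deltas '[[[1, 0, 0, 0.01, 0, 0, 0], [1, 0, 0, 0.02, 0, 0, 0], [1, 0, 0, 0.03, 0, 0, 0]]]'

```text
clock: 3.25
tool_pos: [0.4386, 0.0086, 0.0146]
eef_rot: [0.672, 0.74, -0.003, 0.0]
contact_force: [-0.5, -0.3, -1.0]
opening: 0.005
```

Run:
```python
from mv import *
im=snap('side','s3'); crop(im,190,150,320,270,5,'s3c')
s=get_state(); print(s['tool_pos'],s['contact_force'],proj('side',s['tool_pos']-[0,0,.019]))
```

```text
[0.4384875  0.00859655 0.01434507] [ 0.20315561  0.73704412 -0.65774797] [[231.45565487 247.23005512]]
```

View pics/s3c.png

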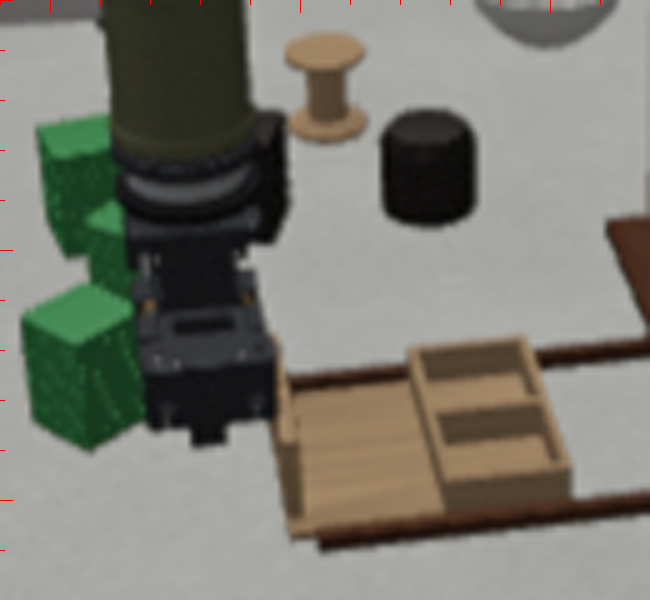

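Call:
play_rows --deltas '[[[1, 0, 0, 0.015, 0, 0, 0], [1, 0, 0, 0.03, 0, 0, 0], [1, 0, 0, 0.045, 0, 0, 0], [1, 0, 0, 0.05, 0, 0, 0]]]'

```text
clock: 3.8
tool_pos: [0.4394, 0.0087, -0.0013]
eef_rot: [0.673, 0.74, -0.002, -0.0]
contact_force: [0.6, -0.4, -0.4]
opening: 0.008
```

Call:
play_rows --deltas '[[[1, 0, 0, 0.015, 0, 0, 0], [1, 0, 0, 0.03, 0, 0, 0], [1, 0, 0, 0.04, 0, 0, 0]]]'

```text
clock: 4.18
tool_pos: [0.4393, 0.0086, -0.0136]
eef_rot: [0.673, 0.74, -0.002, -0.0]
contact_force: [0.1, -0.0, 0.1]
opening: 0.003
```

Call:
play_rows --deltas '[[[1, 0, 0, 0.01, 0, 0, 0], [1, 0, 0, 0.02, 0, 0, 0], [1, 0, 0, 0.02, 0, 0, 0]]]'

```text
clock: 4.55
tool_pos: [0.4393, 0.0087, -0.0157]
eef_rot: [0.672, 0.74, -0.001, 0.001]
contact_force: [-4.2, -1.5, 53.7]
opening: -0.001
```

Run:
```python
from mv import *
im=snap('side','s4'); crop(im,190,150,320,270,5,'s4c')
s=get_state(); print(s['tool_pos'],s['contact_force'],proj('side',s['tool_pos']-[0,0,.019]),s['q'])
im=snap('top','t4'); crop(im,200,160,360,300,5,'t4c')
```

```text
[ 0.43934783  0.00863426 -0.01565561] [-4.87695271 -1.83236629 52.98828793] [[232.49476885 255.84747721]] [ 0.03645968  0.96350195 -0.26441095  2.24576037  1.79816963  0.22547478
 -0.25398806]
```

View pics/s4c.png

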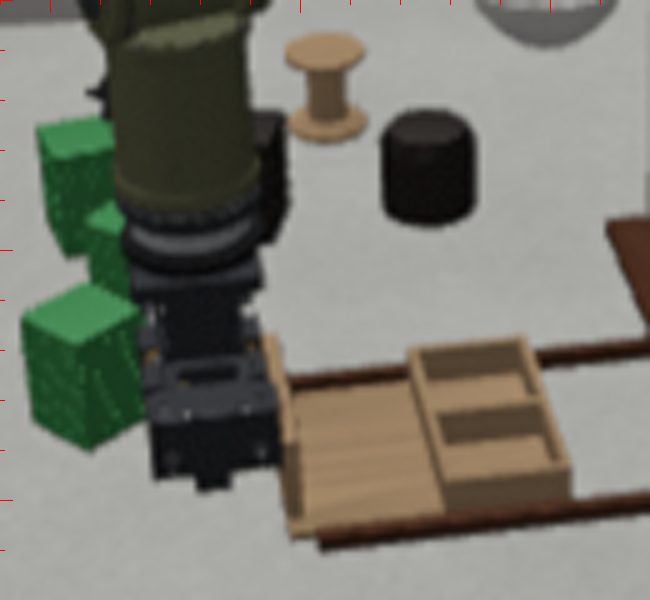

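Call:
play_rows --deltas '[[[1, 0, 0, -0.1, 0, 0, 0], [1, 0, 0, -0.3, 0, 0, 0], [1, 0, 0.1, -0.3, 0, 0, 0], [1, 0, 0.26, -0.3, 0, 0, 0], [1, 0, 0.27, -0.3, 0, 0, 0]]]'

```text
clock: 5.28
tool_pos: [0.5251, 0.0178, 0.0757]
eef_rot: [0.674, 0.739, 0.003, 0.003]
contact_force: [-0.8, -0.3, 0.1]
opening: 0.006
```

Run:
```python
from mv import *
o=ori(CA+np.pi/2)
rel([(cw(-.203,0,.007),o)])
im=snap('side','s5'); crop(im,190,150,320,270,5,'s5c')
p=get_state()['tool_pos']+[0,0,.0155];print(proj('side',[p,p-[0,.03,0]]))
```

```text
t 5.28 p [0.5251 0.0178 0.0757] F [-0.8 -0.3  0.1] open 0.006 q [ 0.2   0.84 -0.55  1.98  0.84  0.55  0.72]
[-0.003, -0.0216, 0.2289] [0.0026, 0.0, -0.0016] mm 69 deg 1
[[259.99144218 215.28330499]
 [260.43079596 221.30690851]]
```

View pics/s5c.png

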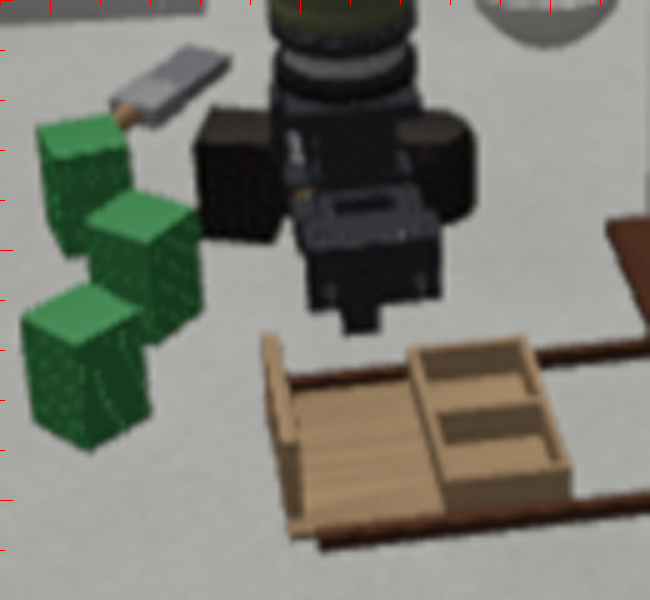

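Call:
play_rows --deltas '[[[1, 0, -0.02, 0.13, 0, 0, 0], [1, 0, -0.02, 0.23, 0, 0, 0], [1, 0, -0.02, 0.23, 0, 0, 0]]]'

```text
clock: 5.7
tool_pos: [0.5131, 0.0155, 0.0039]
eef_rot: [0.673, 0.74, -0.002, 0.001]
contact_force: [0.3, -0.2, 0.3]
opening: 0.002
```

Run:
```python
from mv import *
o=ori(CA+np.pi/2)
rel([(cw(-.203,0,.007),o)])
im=snap('side','s6'); crop(im,190,150,320,270,5,'s6c')
```

```text
t 5.7 p [0.5131 0.0155 0.0039] F [ 0.3 -0.2  0.3] open 0.002 q [ 0.11  0.95 -0.39  2.02  1.    0.38  0.57]
[0.0005, 0.0206, -0.0104] [-0.0008, 0.0012, -0.0008] mm 7 deg 0
```

View pics/s6c.png

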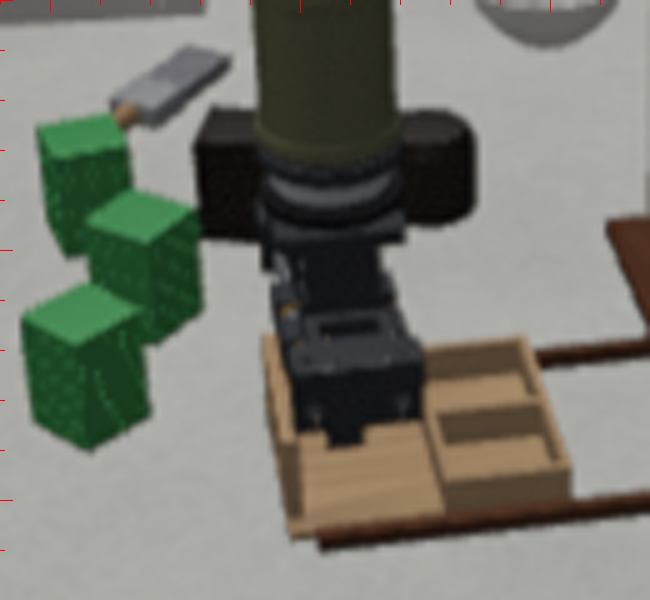

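Call:
play_rows --deltas '[[[1, 0, -0.05, -0.01, 0, 0, 0], [1, 0, -0.08, -0.01, 0, 0, 0], [1, 0, -0.12, -0.01, 0, 0, 0], [1, 0, -0.16, -0.01, 0, 0, 0], [1, 0, -0.185, -0.01, 0, 0, 0]]]'

```text
clock: 6.38
tool_pos: [0.4614, 0.0113, 0.0093]
eef_rot: [0.673, 0.74, 0.001, 0.003]
contact_force: [3.6, -0.2, 0.2]
opening: 0.008
```

Call:
play_rows --deltas '[[[1, 0, 0.03, 0, 0, 0, 0], [1, 0, 0.03, -0.2, 0, 0, 0], [1, 0, 0.2, -0.5, -0.1, 0, 0], [1, 0, 0.3, -0.5, -0.2, 0, 0], [1, 0, 0.3, -0.5, -0.25, 0, 0]]]'

```text
clock: 7.0
tool_pos: [0.5285, 0.0066, 0.1447]
eef_rot: [0.665, 0.73, 0.106, 0.122]
contact_force: [-0.0, -0.6, 0.2]
opening: 0.005
```

Run:
```python
from mv import *
o=ori(CA+np.pi/2,np.radians(50),CA)
rel([(cw(-.12,0,.13),o)])
im=snap('side','s7'); crop(im,220,60,420,270,3,'s7c')
p=get_state()['tool_pos'];tz=R.from_quat(get_state()['eef_rot']).as_matrix()[:,2];print(tz,proj('side',[p+.019*tz+[0,0,.0345],p-.0155*tz]))
```

```text
t 7.0 p [0.5285 0.0066 0.1447] F [-0.  -0.6  0.2] open 0.005 q [ 0.11  0.64 -0.37  2.25  1.73  0.28 -0.19]
[0.0396, 0.221, 0.124] [-0.1753, 0.0118, 0.0039] mm 77 deg 32
[ 0.31912225 -0.0075662  -0.94768335] [[263.62614468 194.41244878]
 [259.45397535 195.18066319]]
```

View pics/s7c.png

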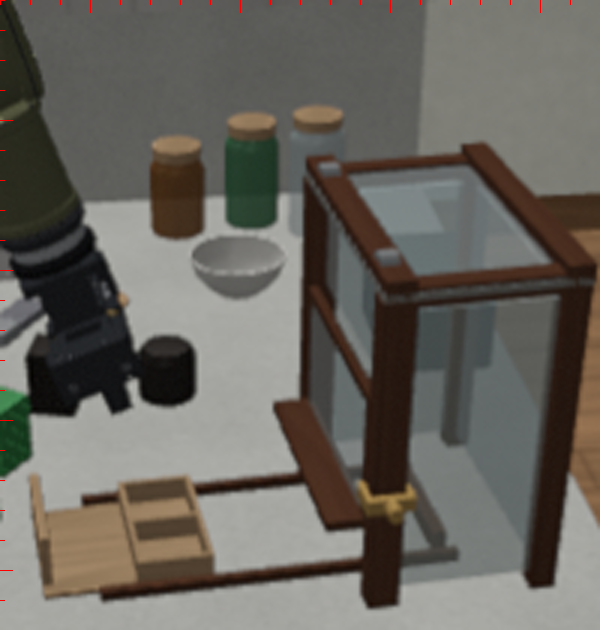

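Call:
play_rows --deltas '[[[1, 0.04, 0.22, 0.124, -0.06, 0.01, 0], [1, 0.04, 0.22, 0.124, -0.12, 0.01, 0], [1, 0.04, 0.22, 0.124, -0.175, 0.01, 0], [1, 0.04, 0.22, 0.124, -0.175, 0.01, 0]]]'

```text
clock: 7.55
tool_pos: [0.6009, 0.0194, 0.1256]
eef_rot: [0.609, 0.685, 0.286, 0.279]
contact_force: [0.2, -1.1, -2.1]
opening: 0.003
```

```bash
cat >> mv.py <<'E'
def tipst():
    s=get_state(); M=R.from_quat(s['eef_rot']).as_matrix(); t=s['tool_pos']-.0155*M[:,2]
    d=t-[CX,CY,0]; c,sn=np.cos(CA),np.sin(CA)
    print('tip case',np.round([c*d[0]+sn*d[1],-sn*d[0]+c*d[1],t[2]],4),'tz',M[:,2].round(3),'px',proj('side',t)[0].round(1),proj('top',t)[0].round(1))
def fortip(xc,yc,z,o):  # reported tool_pos so true tip is at case coords
    return cw(xc,yc,z)+.0155*o.as_matrix()[:,2]
E
python3 - <<'E'
from mv import *
o=ori(CA+np.pi/2,np.radians(50),CA)
tipst()
rel([(fortip(-.08,0,.02,o),o)])
im=snap('side','s8'); crop(im,220,60,420,270,3,'s8c')
E
```

```text
tip case [-0.1328 -0.0046  0.1362] tz [ 0.731  0.052 -0.681] px [284.5 199. ] [284.2 198. ]
t 7.55 p [0.6009 0.0194 0.1256] F [ 0.2 -1.1 -2.1] open 0.003 q [ 0.31  1.01 -0.78  2.49  2.62  1.22 -0.88]
[0.0289, -0.1604, 0.392] [-0.0163, 0.0061, 0.0095] mm 127 deg 4
```

View pics/s8c.png

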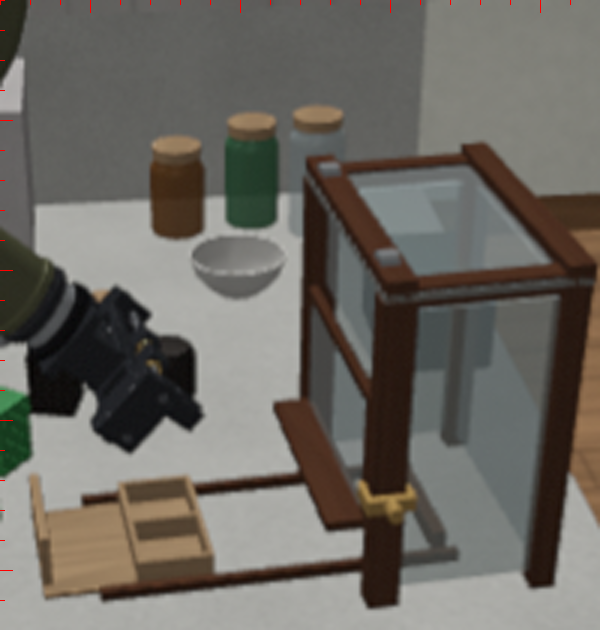

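Run:
```python
from mv import *
o=ori(CA+np.pi/2,np.radians(48),CA)
rel([(fortip(-.085,0,.07,o),o),(fortip(-.065,0,.023,o),o)])
```

```text
t 7.6 p [0.5978 0.0185 0.1216] F [-3.3 -0.2 -4.1] open 0.005 q [ 0.31  1.02 -0.78  2.5   2.62  1.23 -0.88]
[0.0243, -0.0334, 0.2653] [-0.0066, 0.0061, 0.0092] mm 81 deg 2
[0.0293, -0.1019, 0.421] [-0.0066, 0.0061, 0.0092] mm 130 deg 2
```

Call:
play_rows --deltas '[[[1, 0.02, -0.03, 0.2, -0.007, 0.006, 0.009], [1, 0.024, -0.033, 0.265, -0.007, 0.006, 0.009], [1, 0.03, -0.08, 0.36, -0.007, 0.006, 0.009], [1, 0.03, -0.1, 0.42, -0.007, 0.006, 0.009], [1, 0.03, -0.1, 0.42, -0.007, 0.006, 0.009]]]'

```text
clock: 8.22
tool_pos: [0.6685, 0.0304, 0.0125]
eef_rot: [0.613, 0.677, 0.3, 0.274]
contact_force: [-0.6, -0.3, 0.5]
opening: 0.006
```

Run:
```python
from mv import *
o=ori(CA+np.pi/2,np.radians(48),CA)
tipst()
rel([(fortip(-.02,0,.023,o),o)])
im=snap('side','s9'); crop(im,220,110,420,270,4,'s9c')
```

```text
tip case [-0.0646 -0.0004  0.0229] tz [ 0.739  0.07  -0.67 ] px [308.8 230.5] [283.  184.8]
t 8.22 p [0.6685 0.0304 0.0125] F [-0.6 -0.3  0.5] open 0.006 q [ 0.31  1.27 -0.71  2.26  2.78  1.21 -0.82]
[0.0016, 0.0999, 0.1103] [-0.0002, 0.0007, 0.0005] mm 45 deg 0
```

View pics/s9c.png

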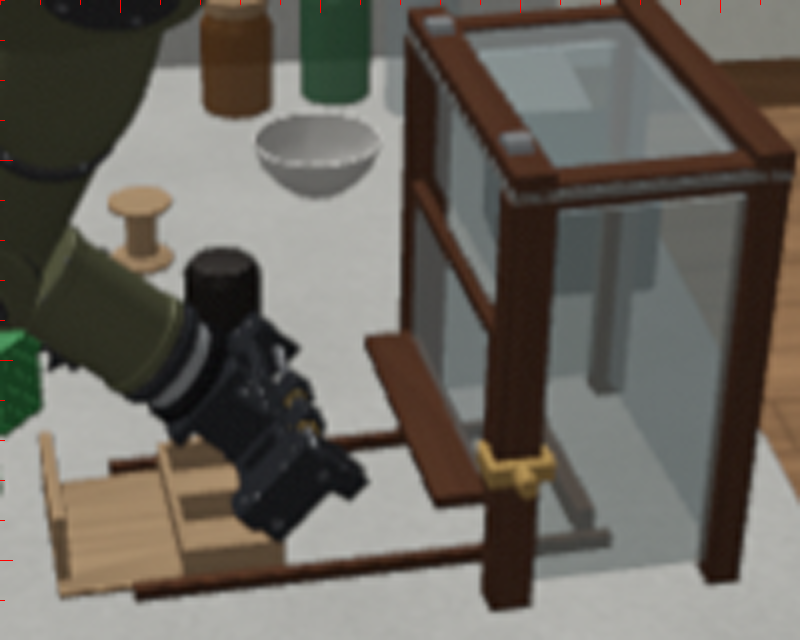

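Call:
play_rows --deltas '[[[1, 0, 0.05, 0.055, 0, 0, 0], [1, 0, 0.1, 0.11, 0, 0, 0], [1, 0, 0.1, 0.11, 0, 0, 0]]]'

```text
clock: 8.65
tool_pos: [0.7139, 0.0353, 0.0159]
eef_rot: [0.613, 0.677, 0.302, 0.275]
contact_force: [-0.0, 1.3, 0.3]
opening: 0.004
```

Run:
```python
from mv import *
o=ori(CA+np.pi/2,np.radians(48),CA)
tipst()
rel([(fortip(-.02,0,.025+.03,o),o),(fortip(-.02,0,.025+.05,o),o)])
im=snap('side','s10'); crop(im,280,150,380,270,6,'s10c')
```

```text
tip case [-0.019  -0.0001  0.0263] tz [ 0.742  0.071 -0.667] px [324.6 227.7] [283.  169.8]
t 8.65 p [0.7139 0.0353 0.0159] F [-0.   1.3  0.3] open 0.004 q [ 0.31  1.24 -0.71  2.14  2.76  1.08 -0.78]
[0.0001, 0.069, -0.0664] [0.001, 0.0006, 0.0007] mm 29 deg 0
[-0.0001, 0.1187, -0.1108] [0.001, 0.0006, 0.0007] mm 49 deg 0
```

View pics/s10c.png

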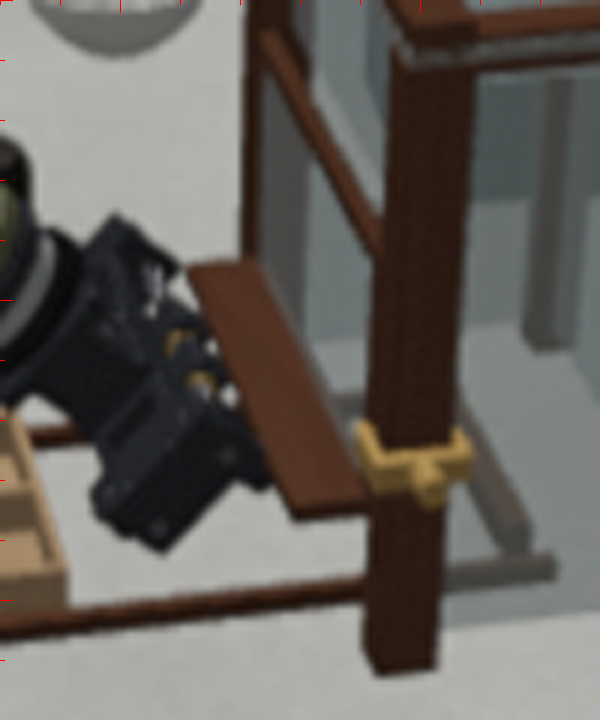

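Call:
play_rows --deltas '[[[1, 0, 0.018, -0.018, 0, 0, 0], [1, 0, 0.035, -0.035, 0, 0, 0], [1, 0, 0.055, -0.055, 0, 0, 0], [1, 0, 0.07, -0.068, 0, 0, 0]]]'

```text
clock: 9.2
tool_pos: [0.71, 0.0353, 0.0439]
eef_rot: [0.613, 0.678, 0.3, 0.273]
contact_force: [-2.8, 0.3, -4.5]
opening: -0.0
```

Run:
```python
from mv import *
o=ori(CA+np.pi/2,np.radians(48),CA)
tipst()
rel([(fortip(-.02,0,.085,o),o)])
im=snap('side','s11'); crop(im,280,150,380,270,6,'s11c')
```

```text
tip case [-0.0229  0.0003  0.0543] tz [ 0.738  0.072 -0.671] px [323.5 219.4] [282.8 168.2]
t 9.2 p [0.71   0.0353 0.0439] F [-2.8  0.3 -4.5] open -0.0 q [ 0.31  1.18 -0.72  2.16  2.72  1.04 -0.78]
[-0.0013, 0.0825, -0.0616] [-0.0006, 0.0001, 0.0009] mm 31 deg 0
```

View pics/s11c.png

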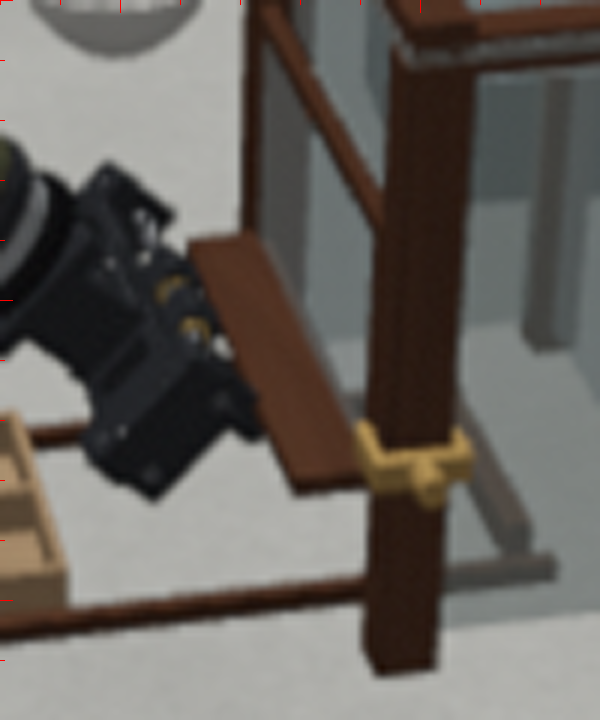

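Run:
```python
from mv import *
o=ori(CA+np.pi/2,np.radians(48),CA)
rel([(fortip(-.021,0,.092,o),o)])
for z in(.06,.074,.119): print((proj('side',[cw(-.035,-.109,z)])[0]-[280,150])*6)
```

```text
t 9.25 p [0.7101 0.0353 0.0446] F [-5.2 -1.2 -1. ] open 0.003 q [ 0.31  1.18 -0.72  2.16  2.72  1.04 -0.78]
[-0.0013, 0.0953, -0.0784] [-0.0003, 0.0001, 0.001] mm 37 deg 0
[293.84305961 542.3920041 ]
[294.82719038 515.84058902]
[298.05069452 428.48270386]
```

Call:
play_rows --deltas '[[[1, 0, 0.025, -0.018, 0, 0, 0], [1, 0, 0.05, -0.038, 0, 0, 0], [1, 0, 0.07, -0.057, 0, 0, 0], [1, 0, 0.084, -0.068, 0, 0, 0]]]'

```text
clock: 9.75
tool_pos: [0.7101, 0.0353, 0.0766]
eef_rot: [0.613, 0.679, 0.299, 0.272]
contact_force: [-6.0, -1.3, -3.8]
opening: 0.005
```

Run:
```python
from mv import *
o=ori(CA+np.pi/2,np.radians(48),CA)
tipst()
rel([(fortip(-.02,0,.092,o),o)])
im=snap('side','s12'); crop(im,280,150,380,270,6,'s12c');crop(im,315,200,365,250,12,'s12d')
```

```text
tip case [-0.0227  0.0003  0.087 ] tz [ 0.736  0.072 -0.673] px [323.8 209.4] [282.8 164.8]
t 9.75 p [0.7101 0.0353 0.0766] F [-6.  -1.3 -3.8] open 0.005 q [ 0.31  1.11 -0.73  2.17  2.67  0.99 -0.78]
[-0.001, 0.0186, -0.0044] [-0.0015, -0.0, 0.0011] mm 6 deg 0
```

View pics/s12c.png

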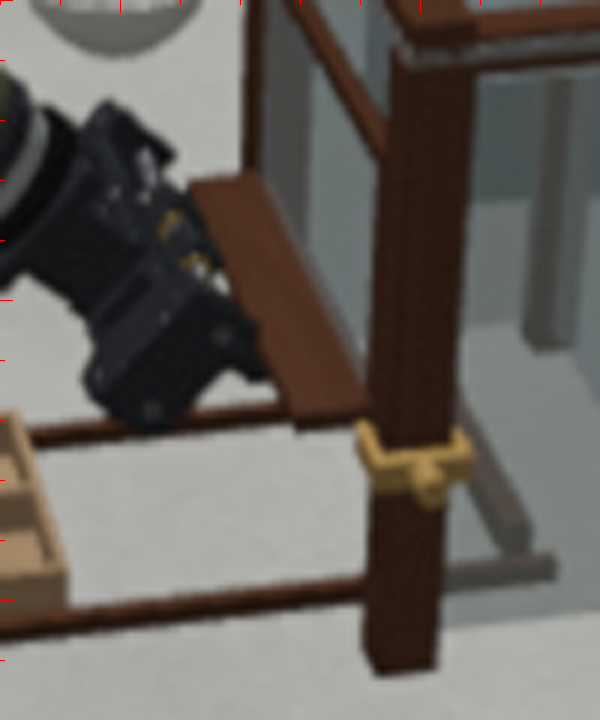

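View pics/s12d.png

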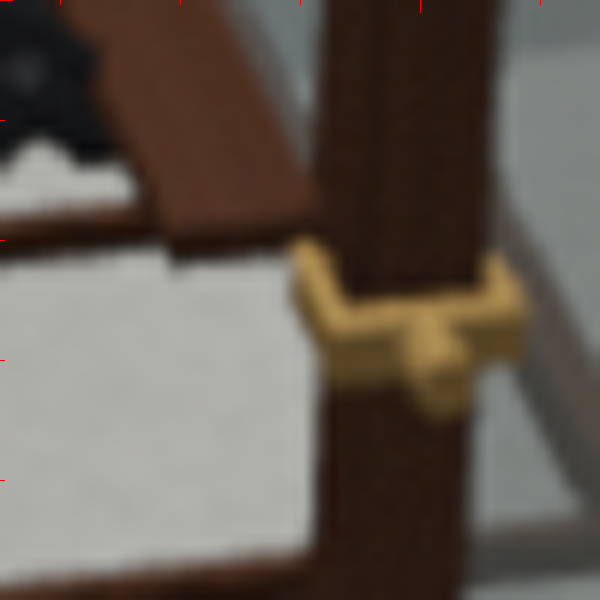

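Run:
```python
from mv import *
def zat(x,y,row): return least_squares(lambda z:proj('side',cw(x,y,z[0]))[0][1]-row,[.1]).x[0]
print('ledge',zat(-.035,-.109,222.1), proj('side',cw(-.035,-.109,.117)))
print('ledge top near', zat(-.035,-.109,200+238/12))
for b in(.017,.019,.021): print(b,[round(zat(.011-b,-.123-b,200+v/12),4) for v in(335,340)],'bot',round(zat(.011-b,-.123-b,200+388/12),4),'left',[round(zat(.011-b,-.123+b,200+v/12),4) for v in(238,244)], proj('side',cw(.011-b,-.123-b,.119))[0])
```

```text
ledge 0.11691476867012025 [[329.6509081  222.07197407]]
ledge top near 0.12378944011743537
0.017 [np.float64(0.1157), np.float64(0.1144)] bot 0.1023 left [np.float64(0.1182), np.float64(0.1166)] [344.0301059  226.80373228]
0.019 [np.float64(0.1172), np.float64(0.116)] bot 0.1039 left [np.float64(0.1171), np.float64(0.1156)] [343.47066675 227.32748699]
0.021 [np.float64(0.1188), np.float64(0.1176)] bot 0.1055 left [np.float64(0.1161), np.float64(0.1146)] [342.90955108 227.85279616]
```

Call:
play_rows --deltas '[[[1, 0, 0.006, -0.005, 0, 0, 0], [1, 0, 0.006, -0.005, 0, 0, 0], [1, 0, -0.03, 0.027, 0, 0, 0], [1, 0, -0.065, 0.056, 0, 0, 0]]]'

```text
clock: 10.3
tool_pos: [0.7111, 0.0352, 0.0519]
eef_rot: [0.613, 0.678, 0.3, 0.274]
contact_force: [-0.1, -0.1, -0.2]
opening: 0.005
```

Run:
```python
from mv import *
o=ori(CA+np.pi/2,np.radians(48),CA)
tipst()
rel([(fortip(-.075,0,.07,o),o),(fortip(-.09,0,.13,o),o)])
im=snap('side','s13'); crop(im,280,150,380,270,6,'s13c');crop(im,315,200,365,250,12,'s13d')
```

```text
tip case [-0.0217  0.0001  0.0623] tz [ 0.739  0.072 -0.669] px [324.  216.9] [282.9 167.1]
t 10.3 p [0.7111 0.0352 0.0519] F [-0.1 -0.1 -0.2] open 0.005 q [ 0.31  1.16 -0.72  2.16  2.7   1.03 -0.78]
[-0.0001, -0.0998, -0.149] [-0.0001, 0.0003, 0.001] mm 54 deg 0
[-0.0006, 0.0153, -0.3201] [-0.0001, 0.0003, 0.001] mm 96 deg 0
```

View pics/s13d.png

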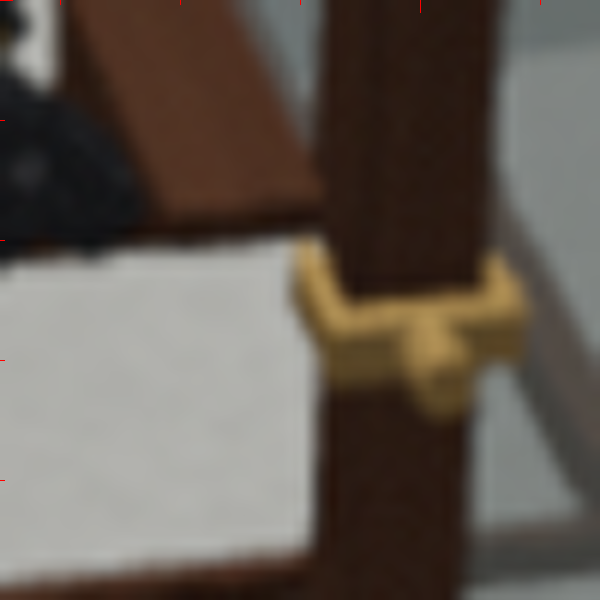

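Call:
play_rows --deltas '[[[1, 0, -0.05, -0.07, 0, 0, 0], [1, 0, -0.1, -0.15, 0, 0, 0], [1, 0, -0.04, -0.25, 0, 0, 0], [1, 0, 0.03, -0.4, 0.06, 0, 0], [1, 0, 0.05, -0.5, 0.12, 0, 0]]]'

```text
clock: 10.98
tool_pos: [0.6159, 0.0142, 0.1344]
eef_rot: [0.639, 0.717, 0.191, 0.202]
contact_force: [-0.4, -1.4, -1.4]
opening: 0.006
```

Run:
```python
from mv import *
tipst()
im=snap('side','s14'); crop(im,280,150,380,270,6,'s14c');crop(im,300,180,350,240,12,'s14d')
im=snap('top','t14'); crop(im,230,110,350,270,4,'t14c')
```

```text
tip case [-0.1153 -0.011   0.1475] tz [ 0.534  0.016 -0.846] px [291.4 195.9] [286.6 190.8]
```

View pics/s14d.png

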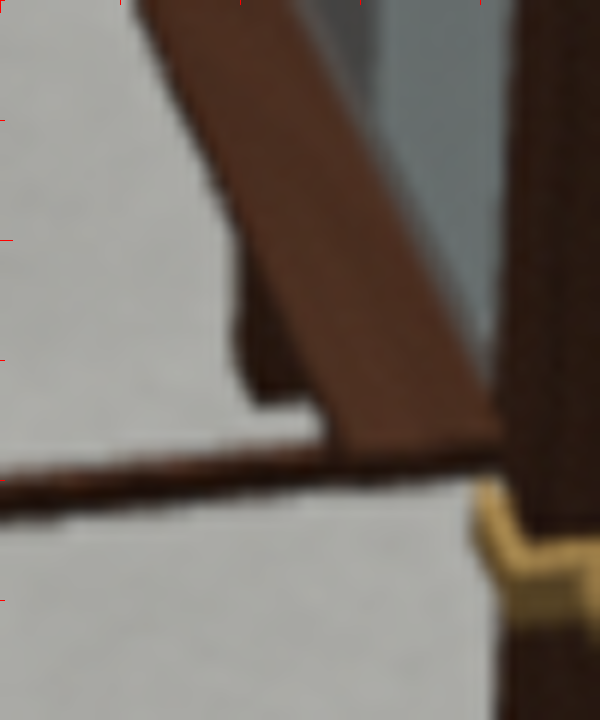

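View pics/t14c.png

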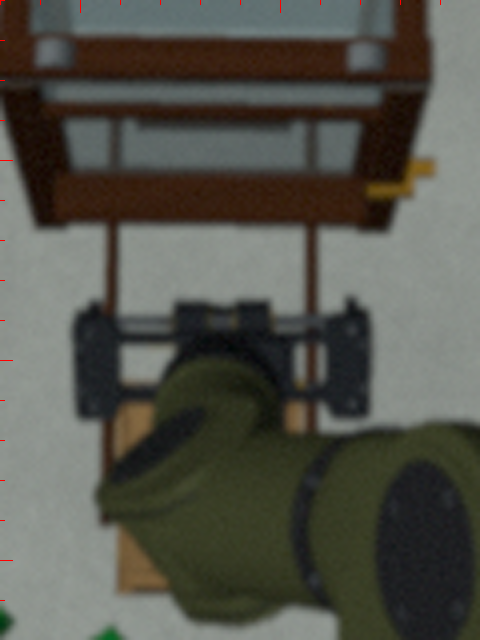

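Run:
```python
from mv import *
im=cv2.imread('pics/s14.png'); x0,y0,K=300,180,12
c=cv2.resize(im[180:245,300:365],None,fx=K,fy=K,interpolation=cv2.INTER_CUBIC)
def pl(P,col,cl=False):
    q=((proj('side',[cw(*p) for p in P])-[x0,y0]+.5)*K).round().astype(np.int32); cv2.polylines(c,[q],cl,col,1)
for z,col in((.112,(0,255,255)),(.117,(0,255,0)),(.122,(255,100,0))):
    pl([(-.035,-.05,z+.012),(-.035,-.109,z+.012),(0,-.109,z+.012),(0,-.05,z+.012)],col); pl([(-.035,-.109,z+.012),(-.035,-.109,z),(0,-.109,z)],col)
b=.02
for z,col in((.112,(0,255,255)),(.117,(0,255,0)),(.122,(255,100,0))):
    pl([(.011-b,-.123+b,z),(.011-b,-.123-b,z),(.011+b,-.123-b,z)],col); pl([(.011-b,-.123+b,z-.014),(.011-b,-.123-b,z-.014),(.011+b,-.123-b,z-.014)],col)
cv2.imwrite('pics/s14o.png',c[:600])
```

```text
(no output)
```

View pics/s14o.png

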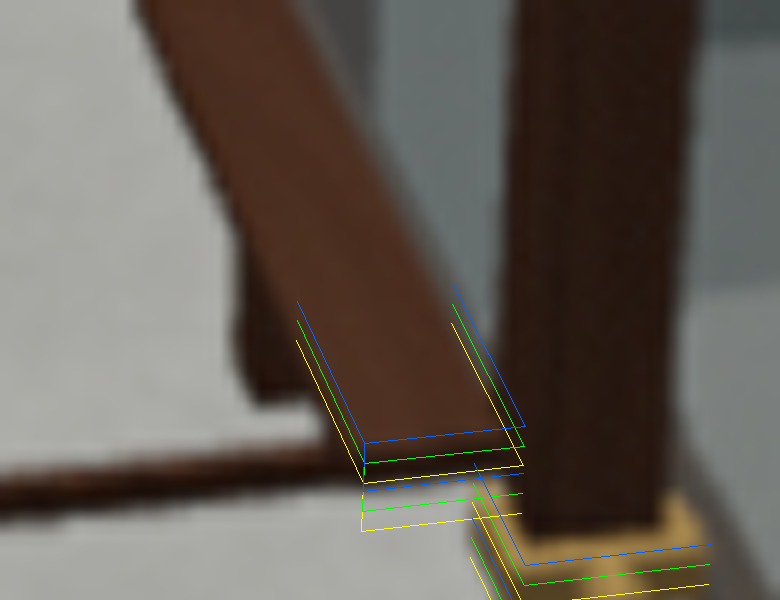

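Run:
```python
from mv import *
o=ori(-.225+np.pi/2)
rel([((.46,.29,.13),o),((.55,.13,.16),ori(1.5))])
```

```text
t 11.07 p [0.6201 0.0157 0.14  ] F [ 1.2 -0.6  1. ] open 0.006 q [ 0.25  0.79 -0.61  2.23  2.26  0.6  -0.61]
[0.965, -0.359, -0.2484] [0.1837, -0.0151, 0.106] mm 318 deg 38
[0.3994, -0.1152, -0.1771] [0.1837, -0.001, 0.0583] mm 136 deg 35
```

Call:
play_rows --deltas '[[[-1, 0.2, -0.08, -0.14, 0.05, 0, 0.02], [-1, 0.4, -0.12, -0.18, 0.1, 0, 0.05], [-1, 0.65, -0.24, -0.22, 0.14, -0.01, 0.08], [-1, 0.85, -0.32, -0.24, 0.18, -0.015, 0.106], [-1, 0.965, -0.36, -0.25, 0.184, -0.015, 0.106]]]'

```text
clock: 11.7
tool_pos: [0.539, 0.1181, 0.1344]
eef_rot: [0.751, 0.656, 0.037, 0.067]
contact_force: [0.9, -0.9, -0.2]
opening: 0.55
```

Run:
```python
from mv import *
o=ori(-.225+np.pi/2)
tipst()
rel([((.46,.29,.13),o),((.46,.29,.0225),o)])
```

```text
tip case [-0.1755  0.1004  0.1498] tz [ 0.144 -0.052 -0.988] px [262.9 177.8] [245. 212.]
t 11.7 p [0.539  0.1181 0.1344] F [ 0.9 -0.9 -0.2] open 0.55 q [-0.07  0.72 -0.48  1.99  0.89  0.55  0.23]
[0.532, -0.3352, -0.053] [0.0482, 0.0081, 0.0287] mm 189 deg 10
[0.5435, -0.3888, 0.3011] [0.0482, 0.0081, 0.0287] mm 220 deg 10
```

Call:
play_rows --deltas '[[[-1, 0.53, -0.335, -0.05, 0.048, 0.008, 0.029], [-1, 0.53, -0.335, -0.05, 0.048, 0.008, 0.029], [-1, 0.53, -0.335, -0.05, 0.048, 0.008, 0.029], [-1, 0.53, -0.335, -0.05, 0.048, 0.008, 0.029], [-1, 0.53, -0.335, -0.05, 0.048, 0.008, 0.029]]]'

```text
clock: 12.32
tool_pos: [0.4596, 0.2879, 0.1279]
eef_rot: [0.782, 0.623, -0.002, 0.001]
contact_force: [0.2, -0.5, 0.7]
opening: 1.002
```

Run:
```python
from mv import *
o=ori(-.225+np.pi/2)
tipst()
rel([((.46,.29,.13),o),((.46,.29,.0225),o)])
im=snap('side','s15'); crop(im,190,120,300,250,6,'s15c')
im=snap('top','t15'); crop(im,130,170,260,290,5,'t15c')
M=R.from_quat(get_state()['eef_rot']).as_matrix();t=get_state()['tool_pos']-.0155*M[:,2]
for n,x0,y0,K in(('side',190,120,6),('top',130,170,5)): print(n,(proj(n,[t+M[:,0]*.053,t-M[:,0]*.053])-[x0,y0])*K)
```

```text
tip case [-0.2358  0.2762  0.1434] tz [-0.001 -0.004 -1.   ] px [235.7 155. ] [179.3 233.9]
t 12.32 p [0.4596 0.2879 0.1279] F [ 0.2 -0.5  0.7] open 1.002 q [-0.31  0.77 -0.57  1.89  0.65  0.68  0.07]
[0.0071, -0.0004, -0.0071] [-0.0001, 0.0015, 0.0001] mm 3 deg 0
[0.0087, -0.0002, 0.3512] [-0.0001, 0.0015, 0.0001] mm 105 deg 0
side [[299.05551159 167.09102398]
 [252.32545203 256.21089152]]
top [[158.55190539 285.62955301]
 [340.11458516 349.89704843]]
```

View pics/s15c.png

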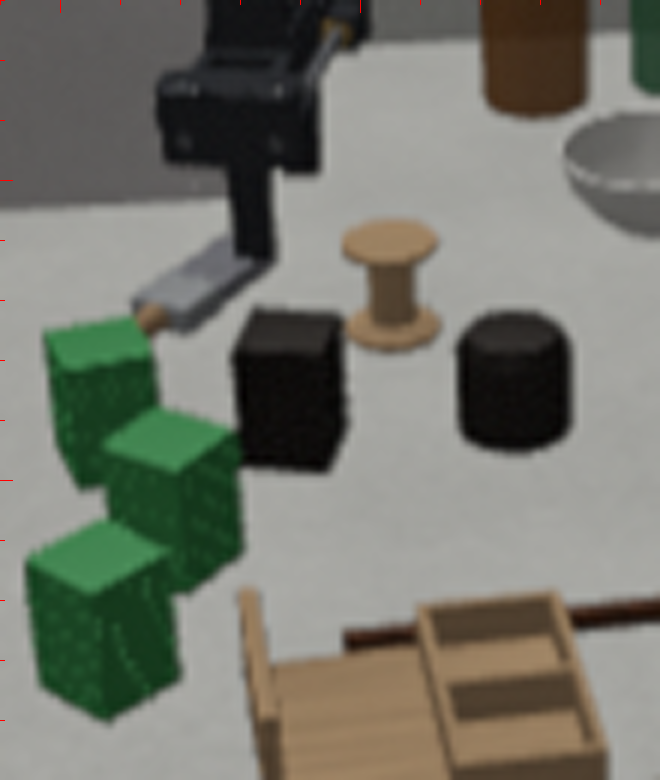

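View pics/t15c.png

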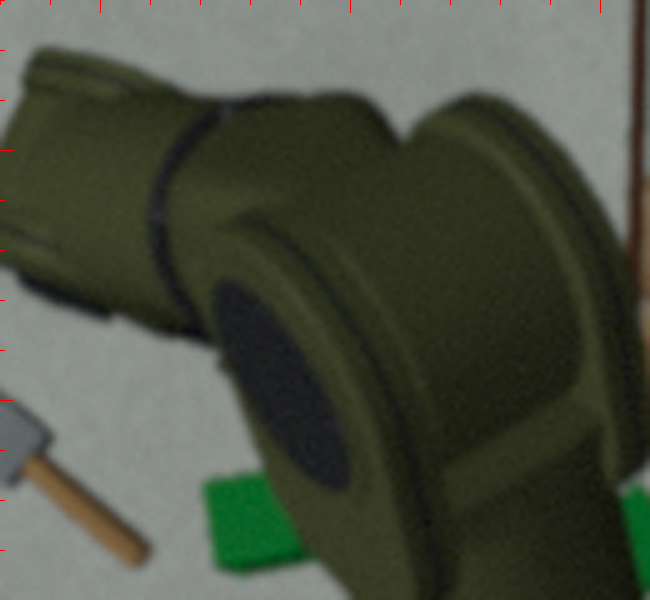

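Call:
play_rows --deltas '[[[-1, 0.008, 0, 0.15, 0, 0, 0], [-1, 0.008, 0, 0.3, 0, 0, 0], [-1, 0.008, 0, 0.35, 0, 0, 0], [-1, 0.008, 0, 0.35, 0, 0, 0]]]'

```text
clock: 12.92
tool_pos: [0.4614, 0.2876, 0.0228]
eef_rot: [0.783, 0.621, -0.002, 0.002]
contact_force: [-0.6, -0.3, 0.5]
opening: 0.999
```

Run:
```python
from mv import *
o=ori(-.225+np.pi/2)
rel([((.46,.29,.0225),o)])
im=snap('side','s16'); crop(im,190,120,300,250,6,'s16c')
```

```text
t 12.93 p [0.4614 0.2876 0.0228] F [-0.6 -0.3  0.5] open 0.999 q [-0.4   0.93 -0.41  1.93  0.82  0.46 -0.08]
[0.0069, -0.0064, 0.001] [-0.0, 0.0017, -0.0015] mm 3 deg 0
```

View pics/s16c.png

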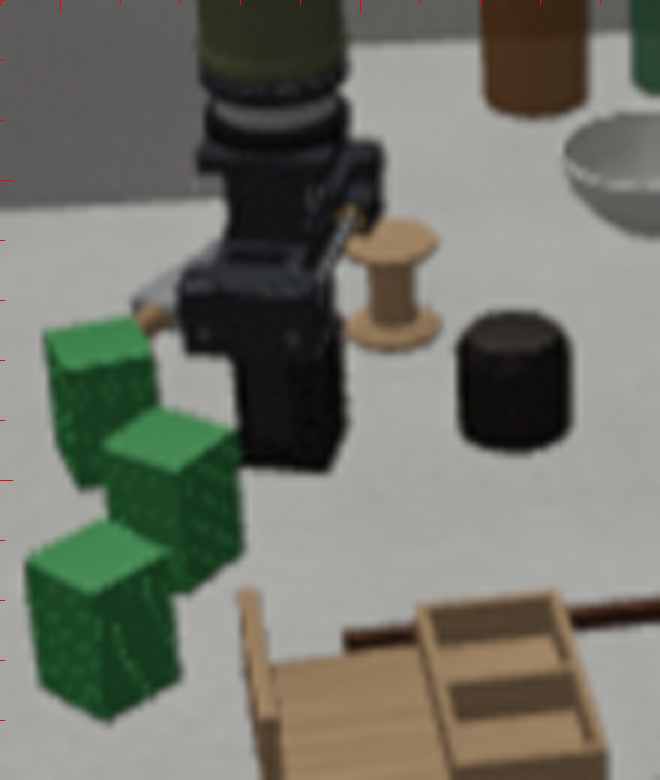

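Call:
play_rows --deltas '[[[1, 0.007, -0.005, 0, 0, 0, 0], [1, 0.007, -0.005, 0, 0, 0, 0], [1, 0.007, -0.005, 0, 0, 0, 0], [1, 0.007, -0.005, 0, 0, 0, 0]]]' --force 20

```text
clock: 13.48
tool_pos: [0.461, 0.2908, 0.0241]
eef_rot: [0.783, 0.622, -0.001, 0.002]
contact_force: [0.1, 1.9, 0.7]
opening: 0.567
```

Run:
```python
from mv import *
print(get_state()['opening']*88)
im=snap('side','s17'); crop(im,235,160,345,270,6,'s17c')
# tray fit now
t=cv2.imread('pics/s16.png'); crop(t,220,180,340,260,6,'s16t')
```

```text
49.929957094080315
```

View pics/s16t.png

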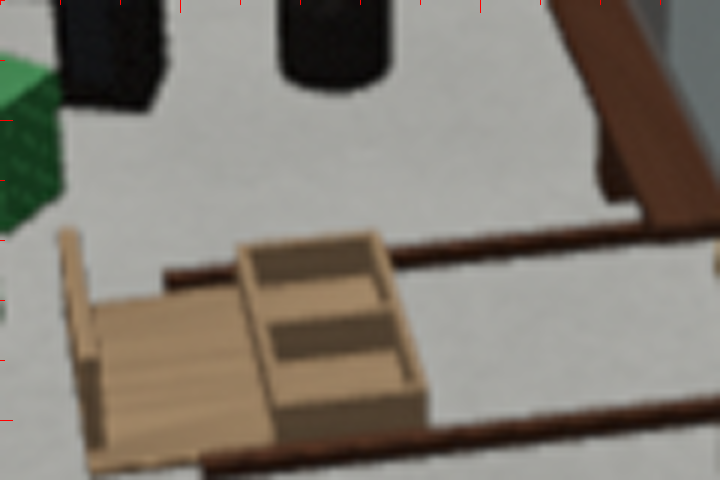

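Call:
play_rows --deltas '[[[1, 0, 0, -0.2, 0, 0, 0], [1, 0, 0, -0.4, 0, 0, 0], [1, 0, 0, -0.4, 0, 0, 0]]]'

```text
clock: 13.9
tool_pos: [0.4629, 0.2934, 0.148]
eef_rot: [0.784, 0.621, 0.003, 0.001]
contact_force: [0.1, -0.3, -1.4]
opening: 0.565
```

Run:
```python
from mv import *
im=snap('top','t17'); crop(im,230,160,350,280,6,'t17c')
im=snap('side','s17'); crop(im,190,90,340,270,4,'s17c')
print(get_state()['opening']*88)
```

```text
49.39627240597069
```

View pics/t17c.png

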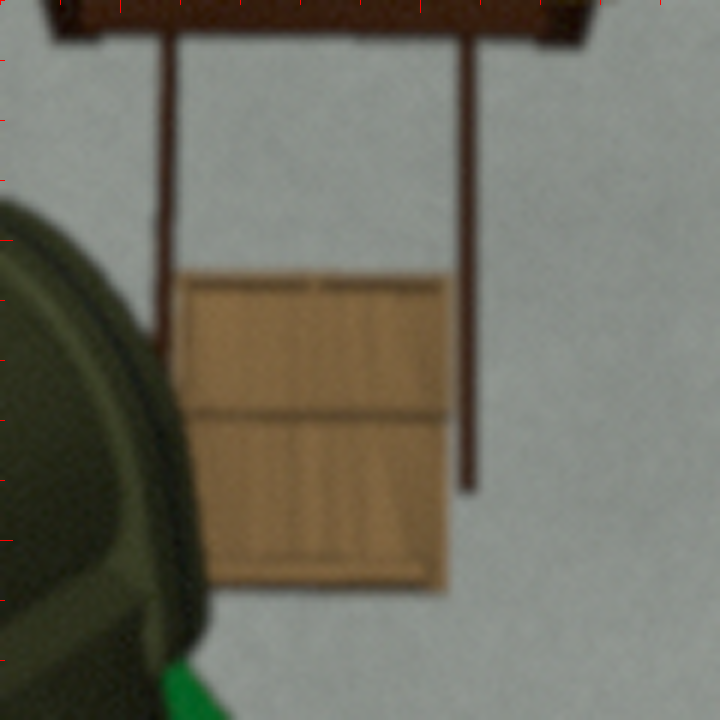

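View pics/s17c.png

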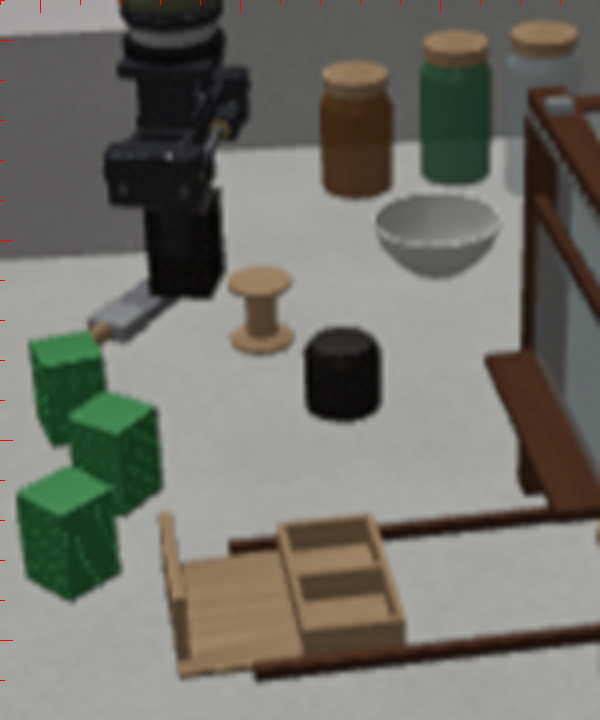

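```bash
cat > tray.py <<'E'
from mv import *
def TW(p,P):
    c,s=np.cos(p[2]),np.sin(p[2]); return [p[0]+c*P[0]-s*P[1],p[1]+s*P[0]+c*P[1],P[2]]
S=lambda x,y:(220+x/6,180+y/6); T=lambda x,y:(230+x/6,160+y/6)
obs=[('side',(.035,-.0675,.03),S(426,388)),('side',(.035,-.0675,0),S(426,427)),('side',(.035,.0675,.03),S(380,232)),('side',(-.035,.0675,.03),S(237,245)),('side',(-.035,-.0675,.03),S(273,405)),
('side',(-.12,.055,.058),S(60,230)),('side',(-.12,-.0675,0),S(90,474)),
('top',(.035,-.0675,.03),T(450,273)),('top',(.035,.0675,.03),T(177,273)),('top',(-.12,-.0675,.003),T(446,592))]
fn=lambda p:np.concatenate([proj(n,TW(p,P))[0]-q for n,P,q in obs])
o=least_squares(fn,[.55,.02,.1],loss='soft_l1'); p=o.x
print(p.round(4)); print(fn(p).reshape(-1,2).round(1).tolist())
c,s=np.cos(CA),np.sin(CA); d=p[:2]-[CX,CY]; print('in case',c*d[0]+s*d[1],-s*d[0]+c*d[1])
print('pl',np.round(TW(p,(0,.0325,.006)),4),'pr',np.round(TW(p,(0,-.0325,.006)),4))
E
python3 tray.py
```

```text
[0.5605 0.0214 0.0867]
[[0.2, -0.1], [0.3, 2.4], [-0.3, -0.9], [-0.4, -0.6], [-0.1, -0.2], [-0.7, -1.0], [-0.7, 0.8], [0.4, -0.6], [-0.1, -1.5], [0.1, -0.1]]
in case -0.16144920416321143 0.0010447414873810974
pl [0.5577 0.0538 0.006 ] pr [ 0.5633 -0.011   0.006 ]
```

Run:
```python
from mv import *
rel([((.5577,.0538,.13),ori(.09))])
```

```text
t 14.0 p [0.461  0.2907 0.144 ] F [-0.3 -0.  -1.5] open 0.561 q [-0.3   0.75 -0.6   1.87  0.63  0.72  0.08]
[-0.6952, 0.4935, 0.0503] [0.0013, 0.0007, 0.3982] mm 256 deg 72
```

Call:
play_rows --deltas '[[[1, -0.14, 0.1, 0.05, 0, 0, 0.06], [1, -0.28, 0.2, 0.05, 0, 0, 0.12], [1, -0.42, 0.3, 0.05, 0, 0, 0.18], [1, -0.56, 0.4, 0.05, 0, 0, 0.24], [1, -0.65, 0.46, 0.05, 0, 0, 0.3]]]'

```text
clock: 14.62
tool_pos: [0.5503, 0.0651, 0.1277]
eef_rot: [0.981, 0.196, -0.002, 0.003]
contact_force: [-0.8, -0.2, -1.7]
opening: 0.564
```

Run:
```python
from mv import *
rel([((.5577,.0538,.13),ori(.09))])
```

```text
t 14.62 p [0.5503 0.0651 0.1277] F [-0.8 -0.2 -1.7] open 0.564 q [ 0.01  0.75 -0.36  1.86  0.44  0.62 -0.24]
[0.0083, 0.0445, -0.0075] [0.002, 0.0015, 0.0969] mm 14 deg 17
```

Call:
play_rows --deltas '[[[1, 0.008, 0.044, 0, 0, 0, 0.05], [1, 0.008, 0.044, 0.03, 0, 0, 0.097], [1, 0.008, 0.044, 0.06, 0, 0, 0.097], [1, 0.008, 0.044, 0.12, 0, 0, 0.097], [1, 0.008, 0.044, 0.12, 0, 0, 0.097]]]'

```text
clock: 15.25
tool_pos: [0.5554, 0.0536, 0.0896]
eef_rot: [0.999, 0.047, -0.004, 0.004]
contact_force: [-0.4, -0.7, -0.7]
opening: 0.568
```

Run:
```python
from blk import *
from mv import *
rel([((.5577,.0538,.06),ori(.09)),((.5577,.0538,.032),ori(.09))])
im=snap('side','s18'); crop(im,220,130,340,270,5,'s18c')
# predicted block outline
s=get_state();p=s['tool_pos']; P=cornersof(p[0],p[1],.09,p[2]-.0241)
x0,y0,K=220,130,5
c=cv2.resize(im[130:270,220:340],None,fx=K,fy=K,interpolation=cv2.INTER_CUBIC)
cv2.polylines(c,[cv2.convexHull(((proj('side',P)-[x0,y0]+.5)*K).round().astype(np.int32))],True,(0,0,255),1)
cv2.imwrite('pics/s18o.png',c)
```

```text
t 15.25 p [0.5554 0.0536 0.0896] F [-0.4 -0.7 -0.7] open 0.568 q [-0.03  0.81 -0.25  1.87  0.38  0.53 -0.45]
[0.0087, -0.0007, 0.0985] [0.0024, 0.0028, 0.001] mm 30 deg 1
[0.0095, -0.0014, 0.1919] [0.0024, 0.0028, 0.001] mm 58 deg 1
```

View pics/s18o.png

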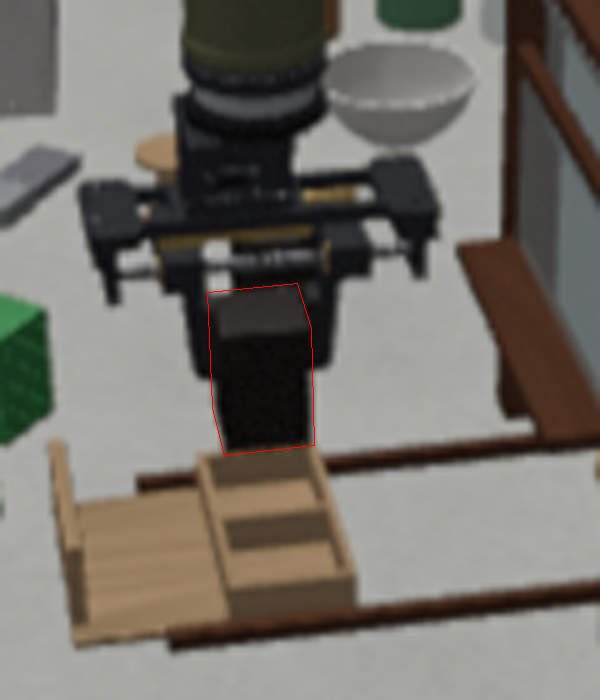

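Call:
play_rows --deltas '[[[1, 0.009, 0, 0.07, 0.002, 0.003, 0.001], [1, 0.009, 0, 0.12, 0.002, 0.003, 0.001], [1, 0.009, 0, 0.12, 0.002, 0.003, 0.001]]]'

```text
clock: 15.68
tool_pos: [0.5578, 0.0536, 0.0536]
eef_rot: [0.999, 0.045, 0.0, 0.001]
contact_force: [-0.5, 0.3, -0.6]
opening: 0.568
```

```bash
cat > look.py <<'E'
import sys
from blk import *
from mv import *
name,gx,gy,yaw,goff=sys.argv[1],*map(float,sys.argv[2:6])
rel([((gx,gy,.034),ori(yaw)),((gx,gy,.031),ori(yaw))])
im=snap('side',name)
s=get_state();p=s['tool_pos']; P=cornersof(p[0],p[1],yaw,p[2]-goff)
x0,y0,K=225,160,6
c=cv2.resize(im[160:265,225:335],None,fx=K,fy=K,interpolation=cv2.INTER_CUBIC)
cv2.polylines(c,[cv2.convexHull(((proj('side',P)-[x0,y0]+.5)*K).round().astype(np.int32))],True,(0,0,255),1)
cv2.imwrite(f'pics/{name}o.png',c)
E
python3 look.py s19 .5577 .0538 .09 .0241
```

```text
t 15.68 p [0.5578 0.0536 0.0536] F [-0.5  0.3 -0.6] open 0.568 q [-0.05  0.86 -0.22  1.88  0.41  0.44 -0.48]
[-0.0003, -0.0007, 0.0655] [0.0004, -0.0001, 0.0] mm 20 deg 0
[-0.0003, -0.0007, 0.0755] [0.0004, -0.0001, 0.0] mm 23 deg 0
```

View pics/s19o.png

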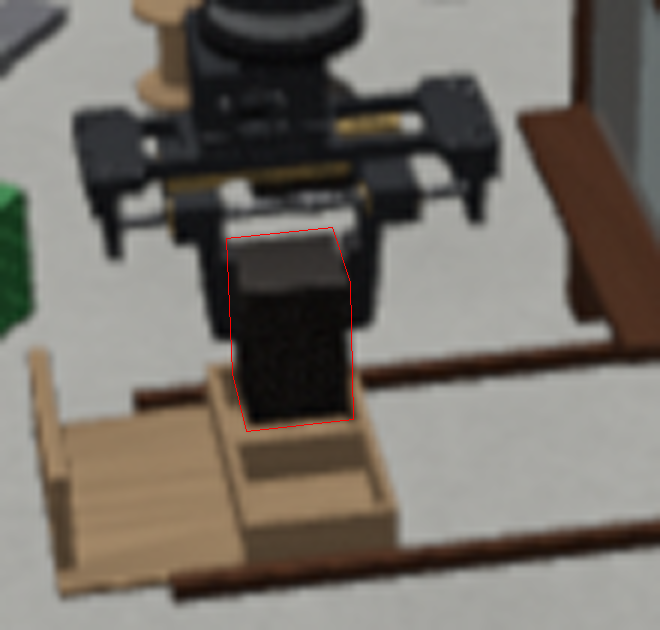

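Call:
play_rows --deltas '[[[1, 0, 0, 0.035, 0, 0, 0], [1, 0, 0, 0.06, 0, 0, 0], [1, 0, 0, 0.07, 0, 0, 0], [1, 0, 0, 0.07, 0, 0, 0]]]'

```text
clock: 16.23
tool_pos: [0.5583, 0.0538, 0.0331]
eef_rot: [0.999, 0.045, 0.001, 0.001]
contact_force: [0.4, 0.5, -1.3]
opening: 0.566
```

```bash
python3 look.py s20 .5577 .0538 .09 .0241
```

```text
t 16.23 p [0.5583 0.0538 0.0331] F [ 0.4  0.5 -1.3] open 0.566 q [-0.06  0.9  -0.2   1.89  0.42  0.39 -0.49]
[-0.002, -0.0002, -0.003] [0.0003, -0.0004, 0.0] mm 1 deg 0
[-0.002, -0.0002, 0.007] [0.0003, -0.0004, 0.0] mm 2 deg 0
```

View pics/s20o.png

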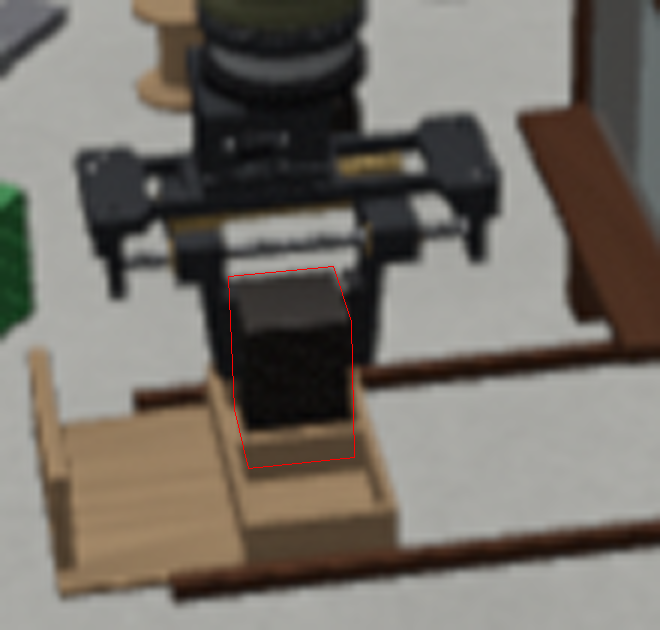

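Call:
play_rows --deltas '[[[1, 0, 0, 0.008, 0, 0, 0], [1, 0, 0, 0.008, 0, 0, 0], [-0.5, 0, 0, 0.006, 0, 0, 0], [-0.5, 0, 0, 0.006, 0, 0, 0], [-0.5, 0, 0, 0.006, 0, 0, 0]]]'

```text
clock: 16.9
tool_pos: [0.5586, 0.0538, 0.0317]
eef_rot: [0.999, 0.045, 0.001, 0.0]
contact_force: [0.2, 0.2, -0.3]
opening: 0.749
```

Call:
play_rows --deltas '[[[-0.5, 0, 0, -0.1, 0, 0, 0], [-0.7, 0, 0, -0.3, 0, 0, 0], [-1, 0, 0, -0.4, 0, 0, 0]]]'

```text
clock: 17.27
tool_pos: [0.5594, 0.0542, 0.1544]
eef_rot: [0.999, 0.045, 0.003, 0.0]
contact_force: [-0.1, -0.2, 0.3]
opening: 0.936
```

Run:
```python
from mv import *
im=snap('side','s21'); crop(im,225,160,335,265,6,'s21c')
rel([((.5844,-.2958,.14),ori(-.123))])
rel([((.5844,-.2958,.14),ori(-.123+np.pi/2))])
```

```text
t 17.32 p [0.5611 0.0546 0.1573] F [ 0.9 -0.1  1.6] open 0.976 q [ 0.01  0.7  -0.31  1.82  0.34  0.65 -0.42]
[-0.028, 1.1701, 0.0576] [-0.0003, -0.0033, 0.0677] mm 352 deg 12
t 17.32 p [0.5611 0.0546 0.1573] F [ 0.9 -0.1  1.6] open 0.976 q [ 0.01  0.7  -0.31  1.82  0.34  0.65 -0.42]
[-0.028, 1.1701, 0.0576] [0.0023, -0.0027, -0.4323] mm 352 deg 78
```

View pics/s21c.png

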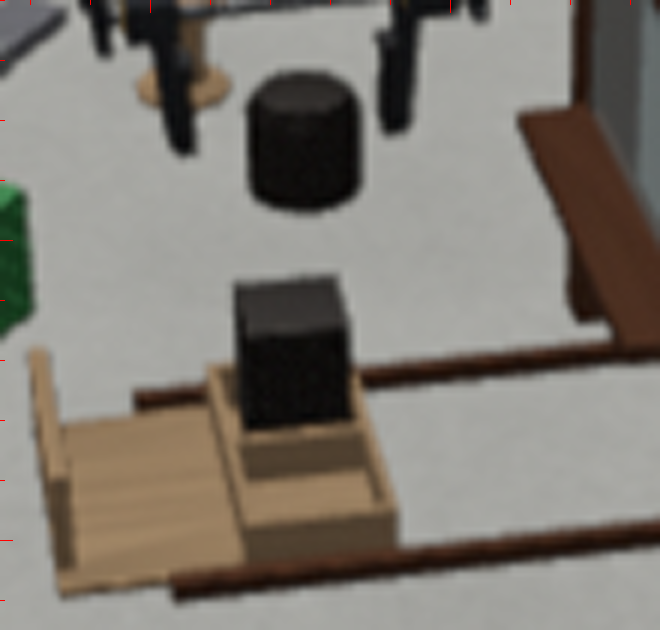

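Call:
play_rows --deltas '[[[-1, 0, 0.2, 0.04, 0, 0, 0.03], [-1, 0, 0.4, 0.04, 0, 0, 0.06], [-1, -0.01, 0.6, 0.04, 0, 0, 0.067], [-1, -0.02, 0.8, 0.05, 0, 0, 0.067], [-1, -0.028, 0.98, 0.05, 0, 0, 0.067]]]'

```text
clock: 17.95
tool_pos: [0.5786, -0.2416, 0.1418]
eef_rot: [0.998, -0.061, 0.005, -0.0]
contact_force: [0.7, 0.4, 0.3]
opening: 0.998
```

Run:
```python
from mv import *
rel([((.5844,-.2958,.12),ori(-.123))])
```

```text
t 17.95 p [ 0.5786 -0.2416  0.1418] F [0.7 0.4 0.3] open 0.998 q [ 0.5   0.8  -0.32  1.64  0.33  0.75 -0.09]
[0.0404, 0.1772, 0.0728] [-0.0005, -0.003, 0.0004] mm 59 deg 1
```

Call:
play_rows --deltas '[[[-1, 0.04, 0.177, 0.07, 0, -0.003, 0], [-1, 0.04, 0.177, 0.07, 0, -0.003, 0], [-1, 0.04, 0.177, 0.07, 0, -0.003, 0]]]'

```text
clock: 18.32
tool_pos: [0.5841, -0.2947, 0.1204]
eef_rot: [0.998, -0.061, -0.0, -0.001]
contact_force: [-1.0, 0.8, 0.8]
opening: 0.998
```

Run:
```python
from mv import *
rel([((.5844,-.2958,.0225),ori(-.123))])
im=snap('side','s22'); crop(im,240,230,340,335,6,'s22c')
M=R.from_quat(get_state()['eef_rot']).as_matrix();t=get_state()['tool_pos']-.0155*M[:,2]
print((proj('side',[t+M[:,0]*.053,t-M[:,0]*.053])-[240,230])*6)
```

```text
t 18.32 p [ 0.5841 -0.2947  0.1204] F [-1.   0.8  0.8] open 0.998 q [ 0.57  0.86 -0.32  1.55  0.34  0.78 -0.01]
[0.0017, 0.0043, 0.3263] [-0.0009, 0.0002, 0.0004] mm 98 deg 0
[[468.85854895 256.3052131 ]
 [174.88239718 251.6023687 ]]
```

View pics/s22c.png

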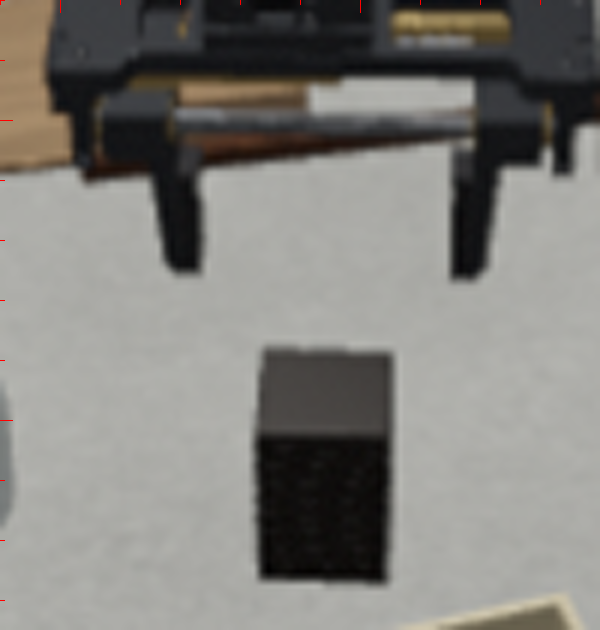

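Call:
play_rows --deltas '[[[-1, 0.002, 0.004, 0.16, 0, 0, 0], [-1, 0.002, 0.004, 0.29, 0, 0, 0], [-1, 0.002, 0.004, 0.326, 0, 0, 0], [-1, 0.002, 0.004, 0.326, 0, 0, 0]]]'

```text
clock: 18.88
tool_pos: [0.5857, -0.2934, 0.0235]
eef_rot: [0.998, -0.059, 0.0, -0.002]
contact_force: [-0.5, 0.9, -0.1]
opening: 0.998
```

Call:
play_rows --deltas '[[[1, 0, 0, 0, 0, 0, 0], [1, 0, 0, 0, 0, 0, 0], [1, 0, 0, 0, 0, 0, 0], [1, 0, 0, 0, 0, 0, 0]]]' --force 20

```text
clock: 19.38
tool_pos: [0.5853, -0.2936, 0.0239]
eef_rot: [0.998, -0.059, -0.0, -0.002]
contact_force: [-2.3, -1.2, 1.3]
opening: 0.572
```

Run:
```python
from blk import *
from mv import *
im=snap('side','s23'); crop(im,240,230,340,335,6,'s23c')
print(get_state()['opening']*88, get_state()['tool_pos'])
# refit of tray position & block pose
print(fitblk({'side':cv2.imread('pics/s21.png')},{'side':(255,198,292,232)},(.558,.054),z0=.006,thr=75))
im=snap('top','t23'); crop(im,230,160,350,280,6,'t23c')
```

```text
50.00464829215144 [ 0.58525714 -0.29359482  0.02384301]
(array([0.55902737, 0.04793768, 0.00643647]), [np.float64(0.12835753028679073)])
```

View pics/s23c.png

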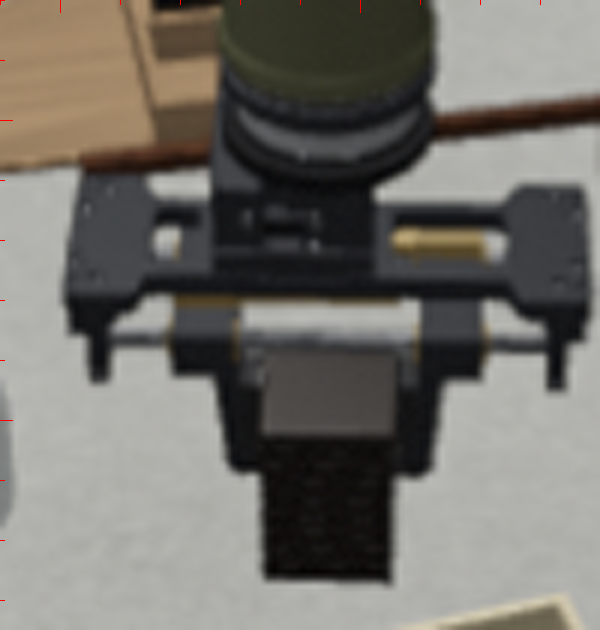

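View pics/t23c.png

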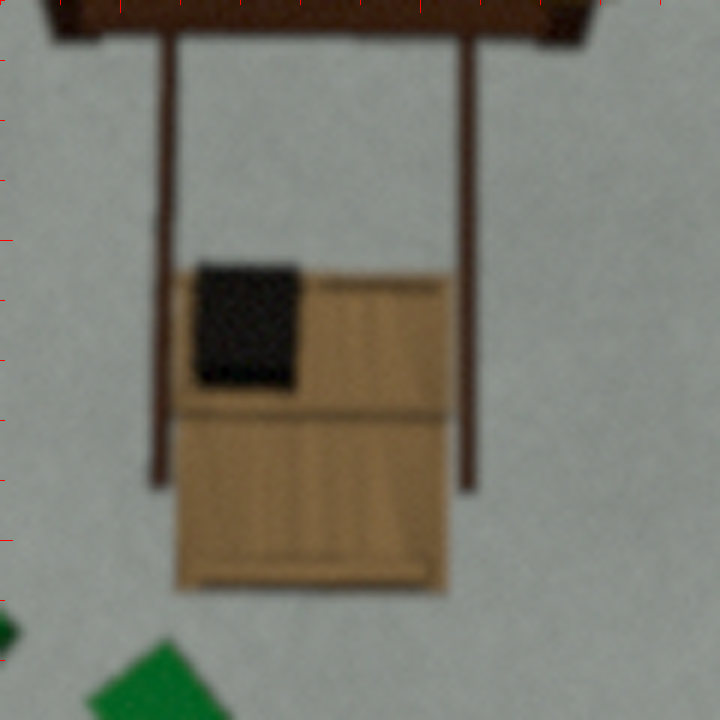

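Call:
play_rows --deltas '[[[1, 0, 0, -0.2, 0, 0, 0], [1, 0, -0.05, -0.35, 0, 0, -0.02], [1, 0, -0.25, -0.36, 0, 0, -0.05], [1, 0, -0.45, -0.36, 0, 0, -0.067], [1, 0, -0.65, -0.36, 0, 0, -0.067]]]'

```text
clock: 20.1
tool_pos: [0.6084, -0.0987, 0.1325]
eef_rot: [0.999, 0.046, 0.0, -0.002]
contact_force: [0.9, -0.0, -2.8]
opening: 0.568
```

Run:
```python
from mv import *
rel([((.5633,-.009,.1),ori(.09))])
```

```text
t 20.1 p [ 0.6084 -0.0987  0.1325] F [ 0.9 -0.  -2.8] open 0.568 q [ 0.28  0.81 -0.35  1.67  0.37  0.73 -0.15]
[-0.1223, -0.3111, 0.1094] [-0.0012, -0.0002, 0.0006] mm 106 deg 0
```

Call:
play_rows --deltas '[[[1, -0.1, -0.15, 0, 0, 0, 0], [1, -0.122, -0.311, 0, 0, 0, 0], [1, -0.122, -0.311, 0.1, 0, 0, 0], [1, -0.122, -0.311, 0.11, 0, 0, 0]]]'

```text
clock: 20.6
tool_pos: [0.5618, -0.0089, 0.0983]
eef_rot: [0.999, 0.047, -0.002, -0.002]
contact_force: [-0.2, -1.3, -1.5]
opening: 0.567
```

```bash
python3 look.py s24 .5633 -.009 .09 .0239
```

```text
t 20.6 p [ 0.5618 -0.0089  0.0983] F [-0.2 -1.3 -1.5] open 0.567 q [ 0.11  0.8  -0.29  1.86  0.4   0.55 -0.35]
[0.0056, 0.0016, 0.2144] [-0.0011, 0.0011, 0.001] mm 64 deg 0
[0.0056, 0.0017, 0.2244] [-0.0011, 0.0011, 0.001] mm 67 deg 0
```

View pics/s24o.png

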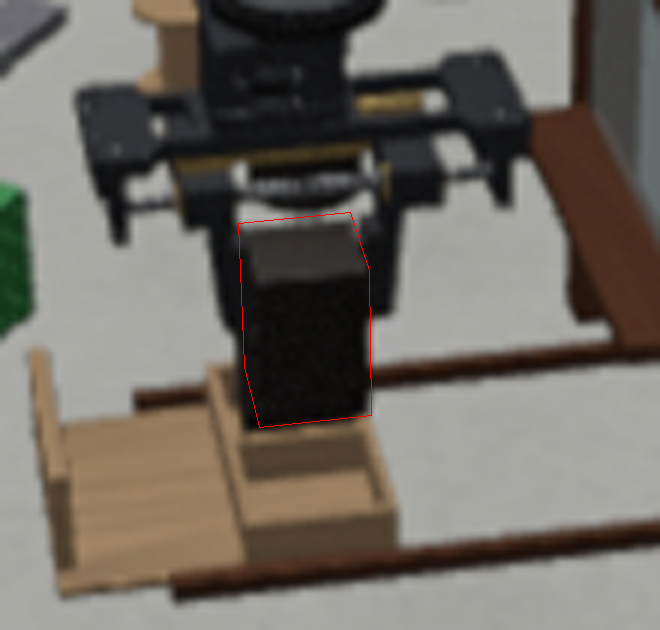

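Call:
play_rows --deltas '[[[1, 0.006, 0.002, 0.08, 0, 0.001, 0.001], [1, 0.006, 0.002, 0.15, 0, 0.001, 0.001], [1, 0.006, 0.002, 0.15, 0, 0.001, 0.001]]]'

```text
clock: 21.02
tool_pos: [0.5638, -0.0111, 0.0532]
eef_rot: [0.999, 0.043, -0.0, -0.001]
contact_force: [-0.0, 0.1, -1.2]
opening: 0.566
```

```bash
python3 look.py s25 .5633 -.009 .09 .0239
```

```text
t 21.02 p [ 0.5638 -0.0111  0.0532] F [-0.   0.1 -1.2] open 0.566 q [ 0.08  0.87 -0.24  1.87  0.43  0.45 -0.38]
[-0.001, -0.0069, 0.0641] [-0.0009, 0.0003, -0.001] mm 19 deg 0
[-0.001, -0.0068, 0.0741] [-0.0009, 0.0003, -0.001] mm 22 deg 0
```

View pics/s25o.png

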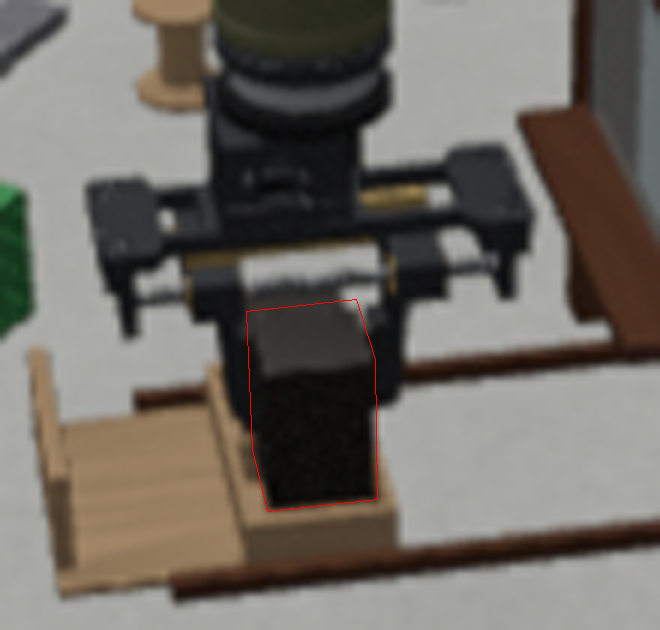

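Aligned over the right pocket; lower with a 2 mm +y correction.

Call:
play_rows --deltas '[[[1, 0, -0.006, 0, 0, 0, 0], [1, 0, -0.006, 0.03, 0, 0, 0], [1, 0, -0.006, 0.055, 0, 0, 0], [1, 0, -0.006, 0.068, 0, 0, 0], [1, 0, -0.006, 0.07, 0, 0, 0]]]'

```text
clock: 21.7
tool_pos: [0.5641, -0.0089, 0.0326]
eef_rot: [0.999, 0.044, 0.0, -0.001]
contact_force: [-0.6, 0.3, -1.5]
opening: 0.566
```

```bash
python3 look.py s26 .5633 -.009 .09 .0239
```

```text
t 21.7 p [ 0.5641 -0.0089  0.0326] F [-0.6  0.3 -1.5] open 0.566 q [ 0.07  0.9  -0.22  1.88  0.44  0.41 -0.4 ]
[-0.0026, 0.0001, -0.0046] [-0.0009, -0.0001, -0.0009] mm 2 deg 0
[-0.0026, 0.0002, 0.0054] [-0.0009, -0.0001, -0.0009] mm 2 deg 0
```

View pics/s26o.png

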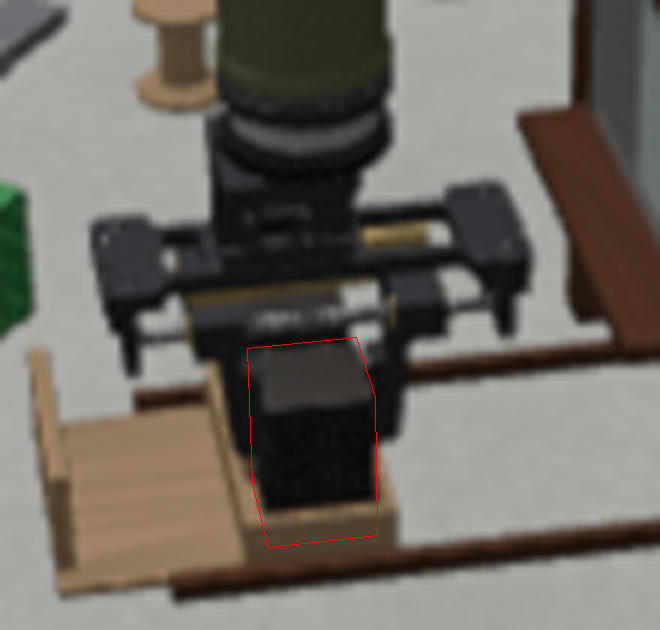

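Call:
play_rows --deltas '[[[1, 0, 0, 0.007, 0, 0, 0], [1, 0, 0, 0.007, 0, 0, 0], [-0.5, 0, 0, 0.005, 0, 0, 0], [-0.5, 0, 0, 0.005, 0, 0, 0], [-0.5, 0, 0, 0.005, 0, 0, 0]]]'

```text
clock: 22.38
tool_pos: [0.5644, -0.0089, 0.0315]
eef_rot: [0.999, 0.044, 0.0, -0.001]
contact_force: [0.3, 0.6, -0.4]
opening: 0.746
```

Call:
play_rows --deltas '[[[-0.5, 0, 0, -0.1, 0, 0, 0], [-0.3, -0.1, 0, -0.3, 0, 0, 0], [0, -0.3, 0, -0.4, 0, 0, 0], [1, -0.5, -0.05, -0.4, 0, 0, 0], [1, -0.57, -0.05, -0.4, 0, 0, 0]]]'

```text
clock: 23.0
tool_pos: [0.389, -0.0092, 0.1522]
eef_rot: [0.999, 0.044, -0.0, -0.001]
contact_force: [0.4, -0.7, -0.0]
opening: 0.334
```

Run:
```python
from mv import *
im=snap('side','s27'); crop(im,205,160,355,265,5,'s27c')
im=snap('top','t27'); crop(im,230,110,350,280,4,'t27c')
o=ori(CA+np.pi/2)
rel([(cw(-.33,0,.12),o)])
tipst()
```

```text
t 23.1 p [ 0.3889 -0.0097  0.1518] F [-0.2 -0.5  0.1] open 0.245 q [ 0.07  0.56 -0.25  2.31  0.43  0.32 -0.46]
[0.0175, -0.044, 0.1061] [-0.0011, 0.0003, -0.5031] mm 35 deg 91
tip case [-0.3352 -0.0132  0.1673] tz [-0.003  0.001 -1.   ] px [207.6 198.4] [287.  271.4]
```

View pics/s27c.png

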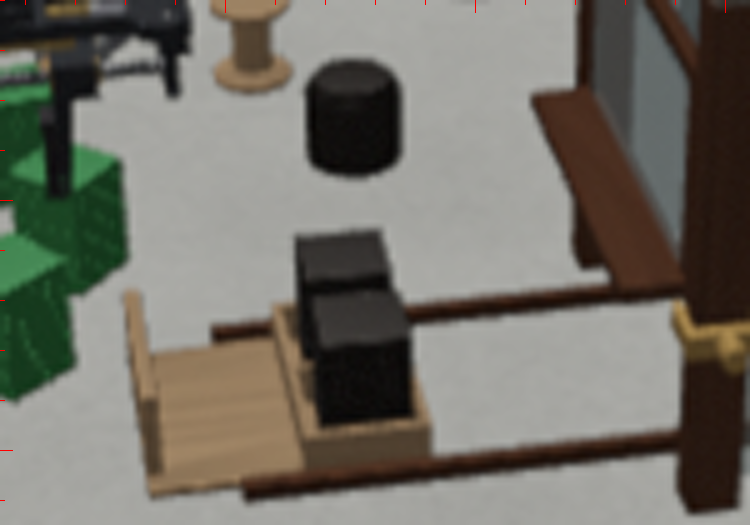

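View pics/t27c.png

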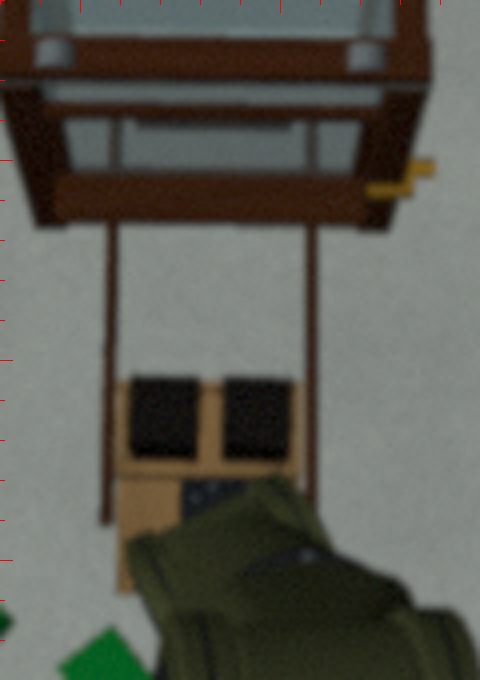

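Call:
play_rows --deltas '[[[1, 0.02, -0.02, 0, 0, 0, -0.06], [1, 0.04, -0.044, 0, 0, 0, -0.12], [1, 0.05, -0.044, 0, 0, 0, -0.18], [1, 0.05, -0.044, 0, 0, 0, -0.24], [1, 0.05, -0.044, 0, 0, 0, -0.3]]]'

```text
clock: 23.72
tool_pos: [0.4048, 0.005, 0.1518]
eef_rot: [0.87, 0.492, 0.0, -0.001]
contact_force: [-0.3, -0.2, 0.2]
opening: 0.008
```

Run:
```python
from mv import *
o=ori(CA+np.pi/2)
rel([(cw(-.315,0,.12),o)])
```

```text
t 23.73 p [0.4048 0.005  0.1518] F [-0.3 -0.2  0.2] open 0.008 q [ 0.22  0.6  -0.53  2.26  0.71  0.45  0.14]
[0.0061, 0.0082, 0.106] [-0.0004, -0.0006, -0.2034] mm 32 deg 37
```

Call:
play_rows --deltas '[[[1, 0.006, 0.008, 0.05, 0, 0, -0.06], [1, 0.006, 0.008, 0.1, 0, 0, -0.12], [1, 0.006, 0.008, 0.1, 0, 0, -0.18], [1, 0.006, 0.008, 0.1, 0, 0, -0.203], [1, 0.006, 0.008, 0.1, 0, 0, -0.203]]]'

```text
clock: 24.35
tool_pos: [0.4093, 0.0056, 0.1216]
eef_rot: [0.673, 0.74, 0.001, -0.001]
contact_force: [0.2, 0.7, 0.8]
opening: 0.004
```

Run:
```python
from mv import *
o=ori(CA+np.pi/2)
rel([(cw(-.315,0,.0145),o)]); tipst()
im=snap('side','s28'); crop(im,180,140,340,265,5,'s28c')
```

```text
t 24.35 p [0.4093 0.0056 0.1216] F [0.2 0.7 0.8] open 0.004 q [ 0.26  0.69 -0.61  2.28  0.96  0.46  0.52]
[-0.0015, -0.0054, 0.3571] [0.0003, -0.001, -0.0011] mm 107 deg 0
tip case [-3.135e-01  1.000e-04  1.371e-01] tz [ 0.001  0.003 -1.   ] px [216.7 204.9] [281.9 264.2]
```

View pics/s28c.png

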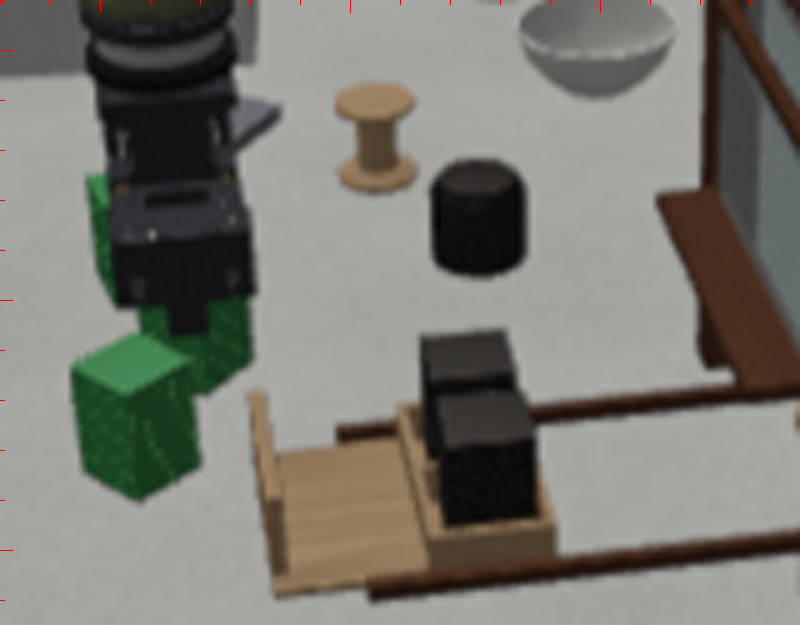

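Call:
play_rows --deltas '[[[1, 0, 0, 0.15, 0, 0, 0], [1, 0, 0, 0.28, 0, 0, 0], [1, 0, 0, 0.35, 0, 0, 0], [1, 0, 0, 0.35, 0, 0, 0]]]'

```text
clock: 24.9
tool_pos: [0.409, 0.0061, 0.0154]
eef_rot: [0.673, 0.74, 0.0, -0.001]
contact_force: [0.3, -1.0, 0.8]
opening: 0.009
```

Run:
```python
from mv import *
o=ori(CA+np.pi/2)
tipst();rel([(cw(-.2,0,.0165),o)])
```

```text
tip case [-0.3138  0.0005  0.0309] tz [-0.002  0.003 -1.   ] px [219.8 237.9] [281.9 268.2]
t 24.9 p [0.409  0.0061 0.0154] F [ 0.3 -1.   0.8] open 0.009 q [ 0.1   0.9  -0.36  2.33  1.77  0.28 -0.25]
[-0.0006, 0.3792, -0.0041] [-0.0004, -0.0009, -0.0011] mm 114 deg 0
```

Call:
play_rows --deltas '[[[1, 0, 0.04, 0, 0, 0, 0], [1, 0, 0.07, 0, 0, 0, 0], [1, 0, 0.1, 0, 0, 0, 0], [1, 0, 0.13, 0, 0, 0, 0], [1, 0, 0.17, 0, 0, 0, 0]]]'

```text
clock: 25.52
tool_pos: [0.4557, 0.0102, 0.0162]
eef_rot: [0.673, 0.74, -0.003, -0.003]
contact_force: [-4.7, -1.0, -1.6]
opening: 0.006
```

Call:
play_rows --deltas '[[[1, 0, 0.03, 0, 0, 0, 0], [1, 0, 0.07, 0, 0, 0, 0], [1, 0, 0.11, 0, 0, 0, 0], [1, 0, 0.15, 0, 0, 0, 0], [1, 0, 0.19, 0, 0, 0, 0]]]'

```text
clock: 26.15
tool_pos: [0.509, 0.0147, 0.0165]
eef_rot: [0.673, 0.739, -0.005, -0.005]
contact_force: [-9.2, -1.4, 4.3]
opening: 0.002
```

Run:
```python
from mv import *
o=ori(CA+np.pi/2)
tipst();rel([(cw(-.1,0,.0165),o),(cw(-.085,0,.0165),o)])
im=snap('side','s29'); crop(im,220,130,380,265,5,'s29c')
```

```text
tip case [-0.2131 -0.0006  0.032 ] tz [-0.014 -0.002 -1.   ] px [256.2 233.7] [282.6 233.4]
t 26.15 p [0.509  0.0147 0.0165] F [-9.2 -1.4  4.3] open 0.002 q [ 0.15  0.93 -0.44  2.02  0.97  0.43  0.6 ]
[0.0038, 0.3777, -0.0053] [-0.0046, 0.0001, -0.0015] mm 113 deg 1
[0.004, 0.4277, -0.006] [-0.0046, 0.0001, -0.0015] mm 128 deg 1
```

View pics/s29c.png

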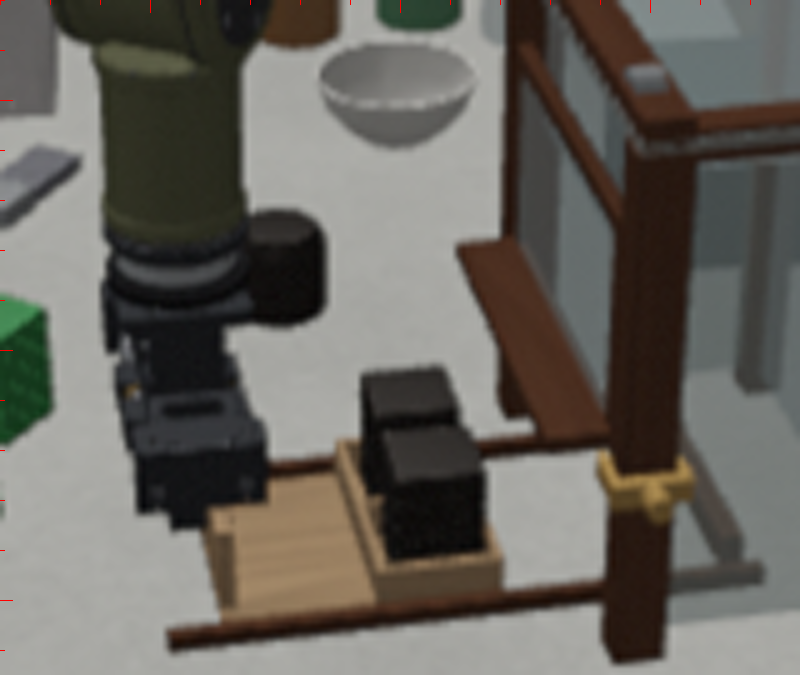

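Run:
```python
from mv import *
o=ori(CA+np.pi/2,np.radians(15),CA)
rel([(fortip(x,0,.034,o),o) for x in(-.205,-.16,-.11,-.085)])
```

```text
t 26.2 p [0.5117 0.0151 0.0166] F [-1.7  0.6 -2.5] open 0.006 q [ 0.15  0.93 -0.44  2.02  0.97  0.43  0.6 ]
[0.0015, 0.0321, -0.0085] [-0.0867, -0.0, -0.0017] mm 10 deg 16
[0.0023, 0.1821, -0.0101] [-0.0867, -0.0, -0.0017] mm 55 deg 16
[0.0032, 0.3488, -0.0118] [-0.0867, -0.0, -0.0017] mm 105 deg 16
[0.0037, 0.4321, -0.0127] [-0.0867, -0.0, -0.0017] mm 130 deg 16
```

Call:
play_rows --deltas '[[[1, 0.0, 0.04, -0.008, -0.045, 0, 0], [1, 0.0, 0.07, -0.009, -0.087, 0, 0], [1, 0.002, 0.11, -0.01, -0.087, 0, 0], [1, 0.002, 0.15, -0.01, -0.087, 0, 0], [1, 0.003, 0.19, -0.01, -0.087, 0, 0]]]'

```text
clock: 26.82
tool_pos: [0.5647, 0.0205, 0.019]
eef_rot: [0.669, 0.732, 0.095, 0.085]
contact_force: [-13.3, -4.0, 10.5]
opening: 0.003
```

Run:
```python
from mv import *
o=ori(CA+np.pi/2,np.radians(15),CA)
tipst();rel([(fortip(x,0,.034,o),o) for x in(-.12,-.1,-.085)])
im=snap('side','s30'); crop(im,220,100,380,265,5,'s30c')
```

```text
tip case [-0.1613 -0.0003  0.034 ] tz [ 0.253  0.026 -0.967] px [274.7 231. ] [282.6 215.8]
t 26.82 p [0.5647 0.0205 0.019 ] F [-13.3  -4.   10.5] open 0.003 q [ 0.2   0.95 -0.52  2.12  1.9   0.44 -0.28]
[0.0018, 0.1335, 0.0351] [-0.0016, -0.0002, -0.0023] mm 41 deg 1
[0.0022, 0.1979, 0.052] [-0.0016, -0.0002, -0.0023] mm 61 deg 1
[0.0026, 0.2463, 0.0647] [-0.0016, -0.0002, -0.0023] mm 76 deg 1
```

View pics/s30c.png

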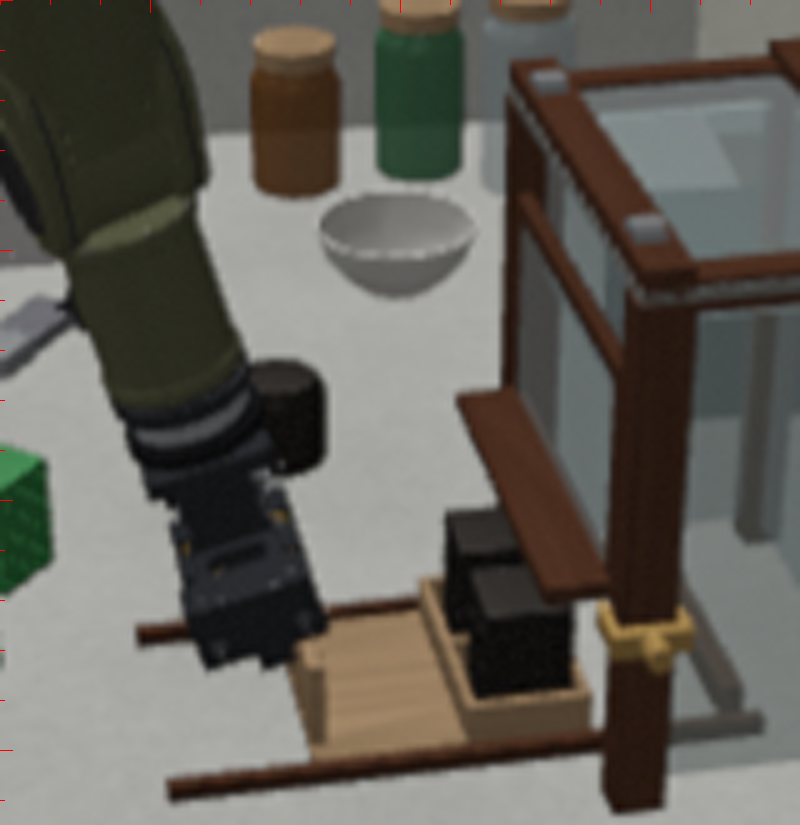

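Call:
play_rows --deltas '[[[1, 0.001, 0.04, 0.01, 0, 0, 0], [1, 0.001, 0.08, 0.02, 0, 0, 0], [1, 0.001, 0.12, 0.03, 0, 0, 0], [1, 0.001, 0.155, 0.04, 0, 0, 0], [1, 0.002, 0.19, 0.05, 0, 0, 0]]]'

```text
clock: 27.5
tool_pos: [0.6233, 0.0261, 0.0198]
eef_rot: [0.669, 0.732, 0.095, 0.085]
contact_force: [-8.1, -1.6, 3.5]
opening: 0.004
```

Run:
```python
from mv import *
o=ori(CA+np.pi/2,np.radians(15),CA)
tipst();rel([(fortip(x,0,.034,o),o) for x in(-.095,-.085,-.08)])
im=snap('side','s31'); crop(im,220,100,380,265,5,'s31c')
```

```text
tip case [-0.1024 -0.0004  0.0348] tz [ 0.252  0.024 -0.968] px [295.5 228.5] [282.8 196.1]
t 27.5 p [0.6233 0.0261 0.0198] F [-8.1 -1.6  3.5] open 0.004 q [ 0.09  0.94 -0.35  1.95  1.55  0.27  0.06]
[0.0017, 0.0235, 0.0087] [-0.002, 0.0001, -0.0027] mm 8 deg 1
[0.002, 0.0557, 0.0171] [-0.002, 0.0001, -0.0027] mm 18 deg 1
[0.0021, 0.0719, 0.0213] [-0.002, 0.0001, -0.0027] mm 22 deg 1
```

View pics/s31c.png

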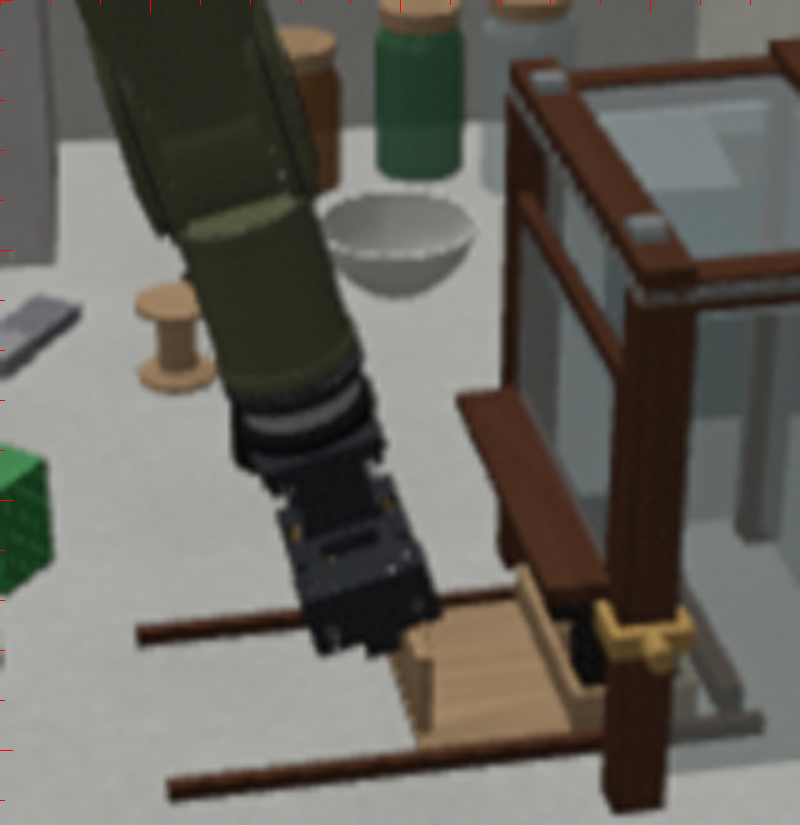

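Call:
play_rows --deltas '[[[1, 0.001, 0.015, 0.004, 0, 0, 0], [1, 0.001, 0.03, 0.008, 0, 0, 0], [1, 0.001, 0.04, 0.011, 0, 0, 0]]]'

```text
clock: 27.92
tool_pos: [0.6365, 0.0274, 0.0201]
eef_rot: [0.67, 0.732, 0.095, 0.086]
contact_force: [-5.3, -0.9, -1.6]
opening: 0.006
```

Run:
```python
from mv import *
o=ori(CA+np.pi/2,np.radians(15),CA)
tipst();rel([(fortip(x,0,.034,o),o) for x in(-.085,-.08)])
```

```text
tip case [-0.0891 -0.0004  0.0351] tz [ 0.252  0.024 -0.967] px [300.2 227.9] [282.9 191.7]
t 27.93 p [0.6365 0.0274 0.0201] F [-5.3 -0.9 -1.6] open 0.006 q [ 0.08  0.95 -0.35  1.92  1.44  0.28  0.18]
[0.0016, 0.0127, 0.0069] [-0.0019, 0.0003, -0.003] mm 4 deg 1
[0.0017, 0.0288, 0.0111] [-0.0019, 0.0003, -0.003] mm 9 deg 1
```

Call:
play_rows --deltas '[[[1, 0.001, 0.012, 0.003, 0, 0, 0], [1, 0.001, 0.02, 0.005, 0, 0, 0]]]'

```text
clock: 28.18
tool_pos: [0.6382, 0.0275, 0.0196]
eef_rot: [0.67, 0.732, 0.092, 0.084]
contact_force: [-18.7, -2.6, 14.0]
opening: 0.005
```

Call:
play_rows --deltas '[[[1, 0.001, 0.01, 0.003, 0, 0, 0], [1, 0.001, 0.016, 0.004, 0, 0, 0]]]'

```text
clock: 28.42
tool_pos: [0.638, 0.0275, 0.0195]
eef_rot: [0.671, 0.732, 0.089, 0.082]
contact_force: [-19.9, -1.8, 16.4]
opening: 0.009
```

Call:
play_rows --deltas '[[[1, 0, -0.05, -0.02, 0, 0, 0], [1, 0, -0.15, -0.05, 0, 0, 0], [1, 0, -0.3, -0.2, 0, 0, 0], [1, 0, -0.4, -0.4, 0, 0, 0], [1, 0, -0.4, -0.5, 0, 0, 0]]]'

```text
clock: 29.05
tool_pos: [0.4846, 0.0146, 0.1381]
eef_rot: [0.671, 0.732, 0.09, 0.081]
contact_force: [-0.1, -0.5, 0.1]
opening: 0.004
```

Run:
```python
from mv import *
tipst()
im=snap('side','s32'); crop(im,260,130,400,265,5,'s32c')
im=snap('top','t32'); crop(im,220,60,350,250,4,'t32c')
```

```text
tip case [-0.2414  0.0017  0.1531] tz [ 0.239  0.023 -0.971] px [243.4 196.5] [281.5 236.4]
```

View pics/s32c.png

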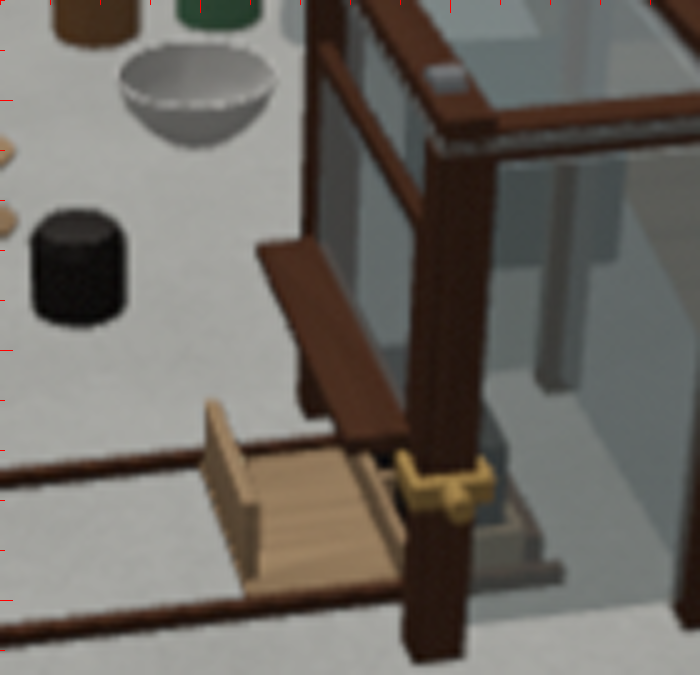

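View pics/t32c.png

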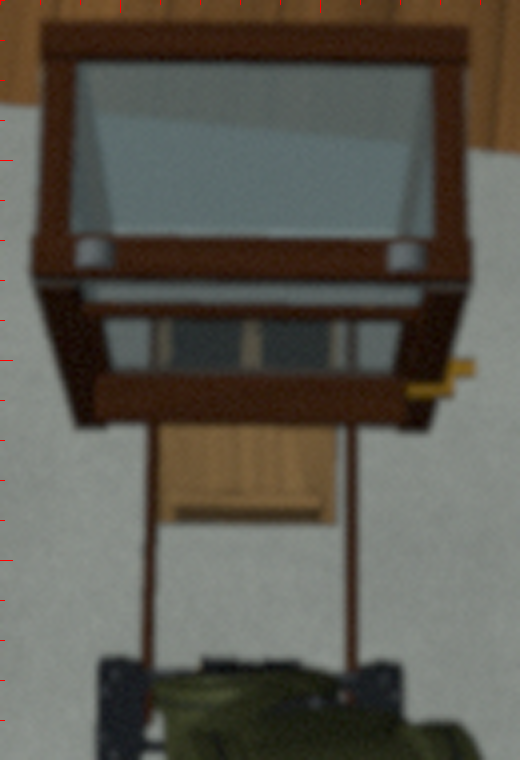

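Run:
```python
from mv import *
for tx in(.03,.037,.045): print(tx,'side corner',((proj('side',cw(tx-.12,-.0675,0))-[260,130])*5)[0].round(0),'board top L',((proj('side',cw(tx-.12,.055,.058))-[260,130])*5)[0].round(0),'top near',((proj('top',[cw(tx-.12,.0675,0),cw(tx-.12,-.0675,0)])-[220,60])*4).round(0).tolist(),'far top',((proj('side',cw(tx+.035,-.0675,.03))-[260,130])*5)[0].round(0))
```

```text
0.03 side corner [224. 610.] board top L [180. 403.] top near [[161.0, 539.0], [341.0, 540.0]] far top [503. 533.]
0.037 side corner [237. 609.] board top L [192. 402.] top near [[162.0, 530.0], [341.0, 531.0]] far top [515. 532.]
0.045 side corner [251. 607.] board top L [206. 400.] top near [[162.0, 520.0], [341.0, 521.0]] far top [529. 530.]
```

Run:
```python
from mv import *
a=cv2.imread('pics/s14.png').astype(float);b=cv2.imread('pics/s32.png').astype(float);s0=cv2.imread('pics/side0.png').astype(float)
# ledge shift by phase/row search
A=a[170:216,305:340];best=min(((np.abs(b[170+dy:216+dy,305:340]-A).mean(),dy) for dy in range(-4,5)));print('ledge shift',best)
im=cv2.imread('pics/s32.png').copy()
crop(im,300,180,365,230,12,'s32d')
for n,(x0,y0,x1,y1) in dict(round=(263,170,290,198),jar=(210,278,248,325),tweez=(198,355,232,408),spool=(244,154,268,180)).items(): print(n,np.abs(b[y0:y1,x0:x1]-s0[y0:y1,x0:x1]).mean().round(1))
print(get_state()['contact_force'],get_state()['clock'])
```

```text
ledge shift (np.float64(3.5385093167701864), 0)
round 1.2
jar 1.1
tweez 1.1
spool 14.9
[ 0.59252352  0.31977682 -0.40464411] 29.15
```

View pics/s32d.png

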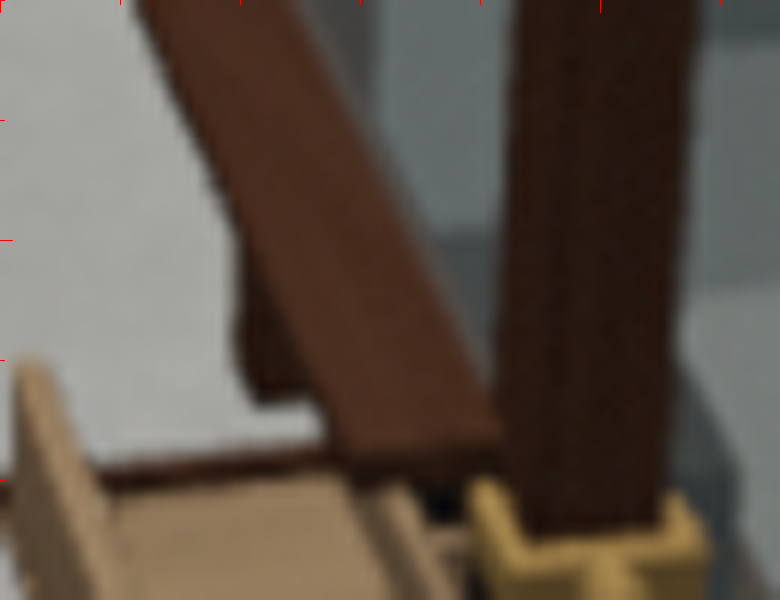

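Run:
```python
from mv import *
r.finish_job(); print(get_state()['clock'])
```

```text
the job is handed in; nothing more can be done
the job is handed in; nothing more can be done
```

The sash is up at the collar mark, both black blocks are standing in the tray pockets, and the tray is pushed home. I handed the job in at about 29 s; no verdict is reported.

**What I did**
- I first pulled the tray about 35 mm towards the robot, to make room for the tilted gripper and for placing the blocks. This is outside the order you gave, but the tray sat clear between the rails afterwards.
- I lifted the sash by its ledge with the closed, tilted fingers and let go.
- I then put one block in each pocket and pushed the tray in by its board until it stopped at about 20–25 N.

**Last checks**
- **Sash:** the ledge underside reads about 0.119–0.122 m in the images, against 0.117–0.119 m for the collar top. Working it out from the finger positions gave about 0.1185 m. It did not shift while the tray went in.
- **Tray:** the board and corner positions in both pictures match the home position, origin at 45 mm.
- **Blocks:** after placing, both stood upright in their pockets. Once inside the case I could only see them partly, through the glass and behind the post.
- **Bystanders:** the round plinth, jar and tweezers look the same as at the start. The image comparison for the spool showed a difference, most likely because the arm was in front of it. I did not compare the brush.

**What disagreed**
- **Gripper position:** the real fingertips sit about 34.5 mm further back along the tool axis than the reported position says. My first tray pull therefore passed above the tray. I found the offset by touching the table (about 53 N on the fingertips) and corrected for it from then on.
- **Sash start height:** the sash appeared to start about 9–12 mm above its lowest position.

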